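Spin-check a brake disc on its bearing stand

TASK

Check that the brake disc turns freely: lift its locking pin out of the bearing stand and stand it in the hole of the wooden block. Then lay the shut fingertips on the disc's flat face and, pressing gently all the way round (about 15 newtons, never over 25), drag the disc by friction through one full turn anticlockwise seen from above, and leave it at rest with its rim notch back over the pin socket. Do not shift the other things on the bench.

Things in the scene. Friction and masses are not known exactly. Their poses are not given: they have to be found in the camera images.
- stand: Grey bearing stand, fixed: plate 200 x 200 x 12 mm, origin under its centre at bench height, z up. It carries a plain grey steel brake disc, 220 mm diameter, 20 mm thick, its axis through the origin. The disc's middle is a darker raised hat, 124 mm diameter, 20 mm taller than the flat face; the bare ring of the face lies 62 to 97 mm from the axis: drag the fingertip at about 80 mm.
- face (a point): Fixed point of the stand on the nominal disc axis, 80 mm above the bench. The disc stands on a telescoping column: its real face is anywhere from 12 mm above to 18 mm below this point, and as the worn spindle leans 3 degrees it also rises and falls 4 mm either way round the circle: feel for it. It gives like a stiff spring, 8 N per mm. About 5 N sideways at 80 mm turns it; pressed below some 12 N, the finger slips.
- socket (a point): Pin socket, point at the foot of the pin: hole 13 mm wide, 26 mm deep in a small steel block 40 x 40 mm, top 38 mm above the bench, under the disc's rim, 104 mm from the axis on the stand's -y side.
- rotor (a joint): Turn of the brake disc in rad, anticlockwise from above positive, 0 with the rim notch (14 mm wide, 13 mm deep) over the pin socket; no end stop, stays where it is left. One full turn is 6.28.
- pin_head (a point): Centre of the head of the steel locking pin, which stands upright in the socket and through the rim notch. Head: cylinder 24 mm in diameter, 30 mm tall, top 15 mm above this point; shank 10 mm in diameter, 90 mm long, its foot 105 mm below this point. To clear the disc face lift it by 90 mm or more. 90 g. z along the pin, up.
- holder_hole0 (a point): Mouth centre of the hole in a fixed wooden block, 70 x 70 x 50 mm high, on the bench. The hole is 17 mm wide and 40 mm deep, upright, mouth at the block's top. With the pin standing in it the pin's head centre is 65 mm above the mouth.
- jar: Bystander: closed grey jar, 64 mm diameter, 80 mm tall; origin under its centre.
- wrench: Bystander: steel wrench 180 mm long lying along its x.
- screwdriver: Bystander: screwdriver 190 mm long with black handle lying along its x.
- race: Bystander: loose bearing ring, 70 mm diameter, 18 mm tall; origin under its centre.
- spray: Bystander: aluminium spray can, 64 mm diameter, 190 mm tall; origin under its centre.
- mug: Bystander: white mug, 80 mm diameter, 90 mm tall; origin under its centre.
- hubnut: Bystander: dark steel hub nut, 44 mm diameter, 30 mm tall; origin under its centre.
Mind the look-alikes: they are no part of the job. There is more than one size of the part that bears pin_head; the job needs the middle-sized.

How it is judged:
By the outcome, as a careful person would: the job done as asked, in the order asked, and still so for the second after the job is handed in, with the robot touching nothing.
It also fails if it takes over 72 s, if anything falls off the work surface, if the arm or the gripper's body presses on something with over 40 N, if the wrist force passes 120 N, or if a joint passes its speed limit or range.

ROBOT

A 6-joint arm with a two-finger parallel gripper is mounted at the origin on the work surface. World frame = base frame: x ahead of the robot, y to its left, z up, the work surface at z = 0. Lengths are in m, angles in rad, forces in N, time in s.
With the tool pointing down it reaches from about 0.4 to 0.825 m from the base axis. Payload 7 kg.
Tool frame: the origin (TCP) lies at the very end of the fingers, on their centre line; the grasp point (between the pads) lies 19 mm behind it; z points along the fingers, y is the line along which they close (so a half turn about z gives the same grasp; the last joint's range is limited). The gripper opens to 88 mm and grips with 3 to 60 N. Pads are 19 mm wide; open, the fingers measure 130 mm over their backs; the gripper's body (78 mm by 193 mm) begins 47 mm behind the grasp point.
Start: joints at [1.44, 0.359, 0.012, 0, -1.224, -0.288], TCP at [0.275, 0.617, 0.227] pointing down, gripper open.
Joint ranges: [-3.07, 3.07], [-1.43, 2.12], [-1.02, 1.25], [-3.03, 1.67], [-3.05, -0], [-3.03, 3.03]. Speed limits (rad/s): [2.39, 2.39, 3.01, 3.14, 3.14, 3.14].

INTERFACE

Orientations are given as [roll, pitch, yaw] about the fixed x, y, z axes, in that order (R = Rz(yaw) Ry(pitch) Rx(roll)).
In Python, from station import arm gives the robot as it stands. The module is installed in compiled form; this text tells all that it offers.
- The arm moves only by the shell command python3 -m crank 'ROWS' [FORCE]. ROWS is JSON, a list of rows, each an object of numbers: "dx", "dy", "dz": the shift along the world's x, y, z in m; "twist": the turn about the world's z in degrees; "grip": the opening, from -1 (shut) to 1 (fully open). A call has exactly 5 rows; each row is the pose to reach, as a shift and turn from the pose commanded when the call began; what a row does not reach only later rows make up. A row lasts 1/12 s, in which the tool goes at most 41.7 mm and 7.16 degrees, less where a joint would pass 70% of its speed; a pose out of reach is approached as far as the arm can. A call with a gripper value outside its range is refused whole. The fingers move at their own pace and stop on an object; FORCE is the grip in N (left out, the last holds). Time passes only in rows, so rows that repeat a pose let the fingers close, or fill a call up. It gives the time, the measured TCP pose, the force, the opening and the grip force at its end, in the units of the state.
- arm.get_state(): the state, without advancing time (a new reading comes with each control period).
- arm.grab_frame(name): name is "scene" or "side" or "wrist"; returns the picture (480x640x3 uint8, red, green, blue); there is no depth.
- arm.get_calibration(name): a dict with "fx", "fy", "cx", "cy" (pixels), "cam_to_world" (4x4, takes a point from camera to world coordinates); the wrist camera has in their place "tool_from_camera" (4x4, takes a point from camera to tool coordinates, whose origin is the TCP and whose axes are the flange's). Camera axes: x right, y down, z forward; pixel columns grow to the right and rows downward; lengths in m; the calibration is good to about 2 mm. A picture is of the moment at which its call begins: read the wrist's pose just before it. get_calibration takes no time and is no camera call.
- arm.job_done(): hands the job in; it is judged then, once.
The state is a dict: "t": time; "q": joint angles; "qd": joint speeds; "joint_efforts": joint torques, N m; "eef_pos": TCP position; "ee_rot": TCP orientation; "force": force on the tool from outside, world axes, zero at the start; "moment": the same for the moment, N m; "width": finger opening in m; "gripper_force": force on a finger pad.
Only numpy, scipy, OpenCV 4.12 (cv2) and the standard library are available. Lean on these libraries where they do the work, as an engineer would, in place of code of your own. Each camera call takes 0.05 s, during which the arm holds its last target. There are 200 camera calls.

## Working session

There is one attempt and no reset: what is moved stays moved. The work goes in short steps, Python scripts to look and compute and a shell command to move; the robot and the scene stay as the last step left them, time stands still between calls to the robot, and variables do not carry over. Pictures are saved under pics/ and viewed, at most 10 in all, crops included, and the job is handed in when it is done.

```bash
mkdir -p pics
python3 - <<'E'
from station import arm
import cv2,numpy as np
s=arm.get_state();print(s)
ims=[]
for n in("scene","side"):
    im=arm.grab_frame(n);cv2.imwrite(f"pics/{n}0.png",im[:,:,::-1]);c=arm.get_calibration(n);print(n,c)
print(arm.get_calibration("wrist"))
E
```

```text
{'t': 0.0, 'q': array([ 1.44009462e+00,  3.59409444e-01,  1.10284503e-02, -3.23716133e-04,
       -1.22405732e+00, -2.88097159e-01]), 'qd': array([-0.0001831 , -0.00121055,  0.00063413,  0.00137403, -0.00045281,
        0.00056915]), 'joint_efforts': array([ 1.87517021e-04, -5.82708442e+01,  2.93043888e+01,  6.99652523e+00,
        6.87154839e-03, -1.69074842e-04]), 'eef_pos': array([0.27433478, 0.61620548, 0.22559961]), 'ee_rot': array([ 3.13993187e+00, -1.74811229e-04, -4.18908982e-01]), 'force': array([-0.07399313,  0.13029385, -0.36154606]), 'moment': array([-0.08787558, -0.01914588, -0.04227598]), 'gripper_force': 0.0, 'width': 0.08744254915937247}
scene {'fx': 508.00922308989476, 'fy': 508.00922308989476, 'cx': 318.91101098824106, 'cy': 239.62006339077223, 'cam_to_world': array([[-0.26798286,  0.72305046, -0.63669711,  1.24035915],
       [ 0.96322882,  0.18778969, -0.19215949,  0.29281044],
       [-0.01937586, -0.66478046, -0.74678746,  0.93448193],
       [ 0.        ,  0.        ,  0.        ,  1.        ]])}
side {'fx': 527.1171166974418, 'fy': 527.1171166974418, 'cx': 318
[... 162 characters left out ...]
e-01, -7.31705955e-01,  6.19569502e-01,
        -5.26833043e-01],
       [ 4.99168472e-04, -6.46318619e-01, -7.63067490e-01,
         8.50676962e-01],
       [ 0.00000000e+00,  0.00000000e+00,  0.00000000e+00,
         1.00000000e+00]])}
{'fx': 430.9309089330832, 'fy': 430.9309089330832, 'cx': 316.452631823513, 'cy': 244.49738206149686, 'tool_from_camera': array([[-5.91481706e-04, -9.51046263e-01, -3.09047983e-01,
         8.52248910e-02],
       [ 9.99999777e-01, -6.57969778e-04,  1.10915216e-04,
         7.61617983e-04],
       [-3.08829735e-04, -3.09047849e-01,  9.51046440e-01,
        -1.57566332e-01],
       [ 0.00000000e+00,  0.00000000e+00,  0.00000000e+00,
         1.00000000e+00]])}
```

View pics/scene0.png

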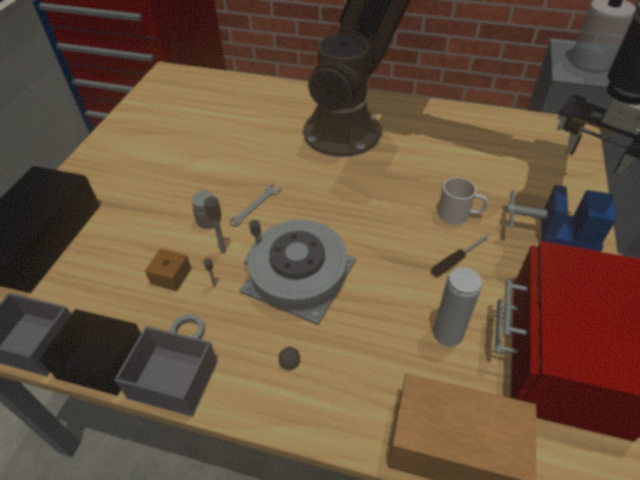

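View pics/side0.png

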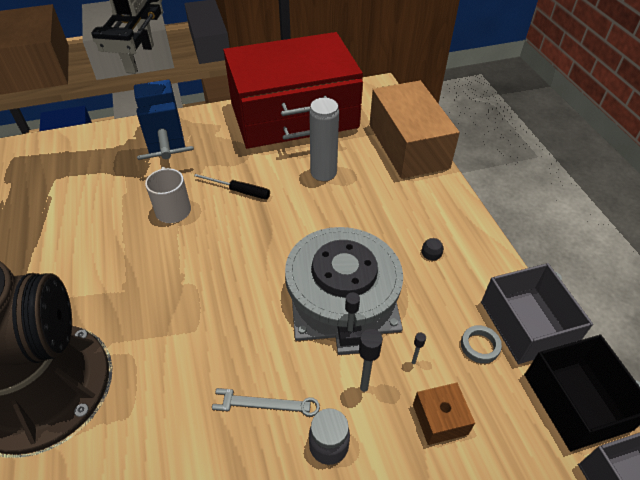

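The scene view shows the disc at (298,262) and three pins. The large one has its head at scene (213,208), side (371,345). The middle one, at scene (256,228), side (352,302), stands at the disc rim. The small one is at scene (209,263), side (419,340). The wooden block's hole is at scene (168,263), side (446,408). The middle pin fits because it stands in the socket; I'll confirm in a crop and triangulate.

```bash
cat > h.py <<'E'
from station import arm
import cv2,numpy as np
from scipy.spatial.transform import Rotation as R
def cam(n,s=None):
    c=arm.get_calibration(n);K=np.array([[c['fx'],0,c['cx']],[0,c['fy'],c['cy']],[0,0,1]])
    if n=='wrist':
        T=np.eye(4);T[:3,:3]=R.from_euler('xyz',s['ee_rot']).as_matrix();T[:3,3]=s['eef_pos'];T=T@c['tool_from_camera']
    else: T=c['cam_to_world']
    return K,T
def ray(C,p):
    K,T=C;d=T[:3,:3]@np.linalg.solve(K,[p[0],p[1],1]);return T[:3,3],d/np.linalg.norm(d)
def tri(*cp):
    A=0;b=0;L=[]
    for C,p in cp:
        o,d=ray(C,p);M=np.eye(3)-np.outer(d,d);A=A+M;b=b+M@o;L.append((o,M))
    x=np.linalg.solve(A,b);return x.round(4),[round(float(np.linalg.norm(M@(x-o)))*1000,1) for o,M in L]
def plane(C,p,z):
    o,d=ray(C,p);return (o+d*(z-o[2])/d[2]).round(4)
def px(C,X):
    K,T=C;v=K@(np.linalg.inv(T)@np.append(X,1))[:3];return (v[:2]/v[2]).round(1)
E
python3 - <<'E'
from h import *
a=cv2.imread('pics/scene0.png');b=cv2.imread('pics/side0.png')
u=cv2.resize(a[170:320,130:370],None,fx=3.3,fy=3.3,interpolation=3)[:, :790]
v=cv2.resize(b[215:455,280:500],None,fx=2.5,fy=2.5,interpolation=3)
cv2.imwrite('pics/ca.png',u);cv2.imwrite('pics/cb.png',v)
S=cam('scene');D=cam('side')
for n,p,q in [('big',(213,208),(371,345)),('mid',(256,228),(352,302)),('small',(209,263),(419,340)),('hole',(168,263),(446,408)),('hat',(298,252),(345,264))]:
    print(n,tri((S,p),(D,q)))
E
```

```text
big (array([ 0.5369, -0.1631,  0.1452]), [0.9, 0.9])
mid (array([ 0.5433, -0.0622,  0.1147]), [0.0, 0.0])
small (array([ 0.6358, -0.1422,  0.077 ]), [0.5, 0.5])
hole (array([ 0.6381, -0.2507,  0.0447]), [2.6, 2.6])
hat (array([0.5652, 0.0397, 0.0871]), [0.9, 0.9])
```

View pics/ca.png

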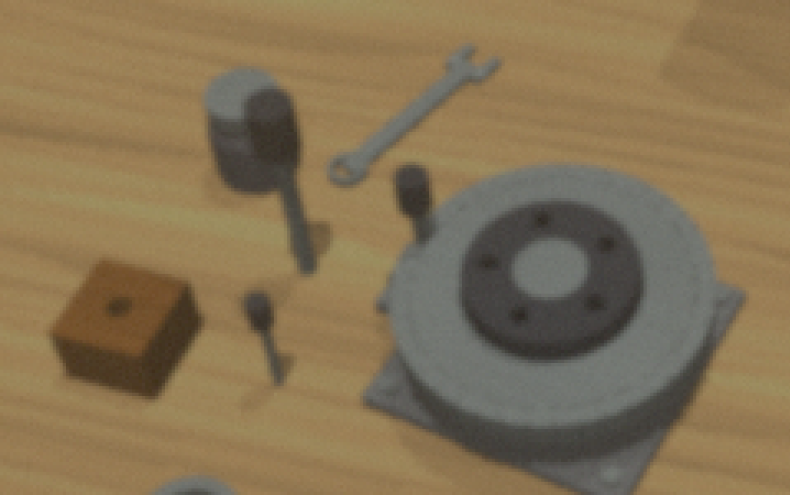

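View pics/cb.png

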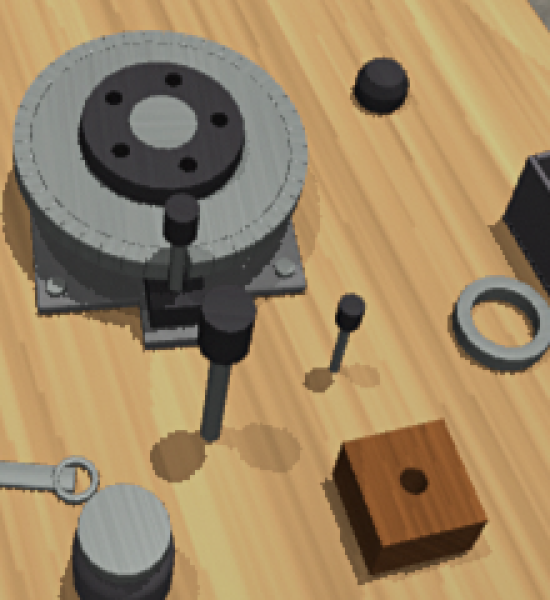

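The crops confirm it. The middle-sized pin, side crop (180,220), stands in the steel block through the disc's rim notch. The large one at (228,325) and the small one at (350,312) stand loose on the bench. The measured head height of 0.115 m is close to the expected 0.117, and the pin is 104 mm from the axis. Next I move above the pin.

```bash
python3 -m crank '[{"dx":0.013,"dy":-0.034,"dz":0.01,"twist":-6,"grip":1},{"dx":0.027,"dy":-0.068,"dz":0.02,"twist":-12,"grip":1},{"dx":0.040,"dy":-0.102,"dz":0.03,"twist":-18,"grip":0.4},{"dx":0.054,"dy":-0.136,"dz":0.03,"twist":-24,"grip":0.4},{"dx":0.067,"dy":-0.170,"dz":0.03,"twist":-30,"grip":0.4}]' 30
python3 -m crank '[{"dx":0.013,"dy":-0.034,"twist":-6,"grip":0.4},{"dx":0.027,"dy":-0.068,"twist":-12,"grip":0.4},{"dx":0.040,"dy":-0.102,"twist":-18,"grip":0.4},{"dx":0.054,"dy":-0.136,"twist":-24,"grip":0.4},{"dx":0.067,"dy":-0.170,"twist":-30,"grip":0.4}]'
python3 -m crank '[{"dx":0.013,"dy":-0.034,"twist":-6,"grip":0.4},{"dx":0.027,"dy":-0.068,"twist":-6,"grip":0.4},{"dx":0.040,"dy":-0.102,"twist":-6,"grip":0.4},{"dx":0.054,"dy":-0.136,"twist":-6,"grip":0.4},{"dx":0.067,"dy":-0.170,"twist":-6,"grip":0.4}]'
python3 -m crank '[{"dx":0.013,"dy":-0.034,"grip":0.4},{"dx":0.027,"dy":-0.068,"grip":0.4},{"dx":0.040,"dy":-0.102,"grip":0.4},{"dx":0.054,"dy":-0.136,"grip":0.4},{"dx":0.067,"dy":-0.170,"grip":0.4}]'
python3 - <<'E'
from h import *
s=arm.get_state();C=cam('wrist',s);im=arm.grab_frame('wrist')[:,:,::-1];cv2.imwrite('pics/w1.png',im)
np.save('w1.npy',np.r_[s['eef_pos'],s['ee_rot']])
print(s['eef_pos'],s['ee_rot'],s['force'],s['q']);print(px(C,[.543,-.062,.13]),px(C,[.638,-.25,.05]))
E
```

```text
t: 0.52
eef_pos: [0.3419, 0.4452, 0.2569]
ee_rot: [-3.141, 0.0, -0.947]
force: [0.9, -0.5, 0.2]
width: 0.0729
gripper_force: 0.0
[0.34188994 0.44516198 0.2568899 ] [-3.14103740e+00  3.94950087e-04 -9.47249420e-01] [ 0.93731743 -0.52029275  0.20192852] [ 1.26460993e+00  1.52813817e-01 -1.96024756e-01  1.65282820e-05
 -1.22127654e+00 -6.41068787e-01]
[  745.  -1405.4] [  807.3 -1934.7]invalid input at $[0]: expected keys dx, dy, dz, twist, grip
invalid input at $[0]: expected keys dx, dy, dz, twist, grip
invalid input at $[0]: expected keys dx, dy, dz, twist, grip
```

View pics/w1.png

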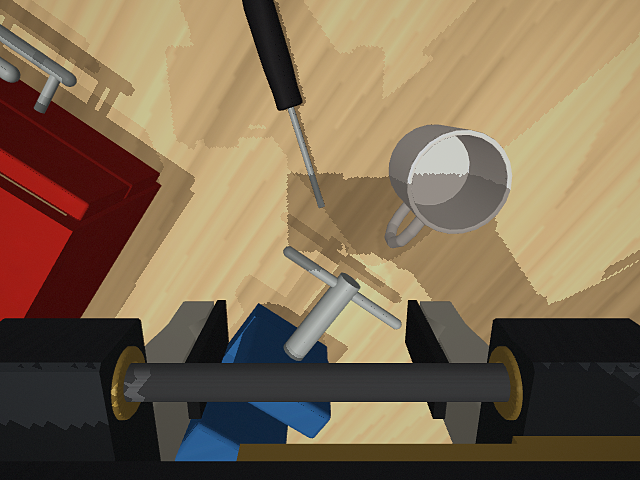

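All five keys are required, so only the first call moved the arm. The picture shows the mug (450,180) and the vise, so we are still on the way. Continuing.

```bash
python3 -m crank '[{"dx":0.013,"dy":-0.034,"dz":0,"twist":-6,"grip":0.4},{"dx":0.027,"dy":-0.068,"dz":0,"twist":-12,"grip":0.4},{"dx":0.040,"dy":-0.102,"dz":0,"twist":-18,"grip":0.4},{"dx":0.054,"dy":-0.136,"dz":0,"twist":-24,"grip":0.4},{"dx":0.067,"dy":-0.170,"dz":0,"twist":-30,"grip":0.4}]'
python3 -m crank '[{"dx":0.013,"dy":-0.034,"dz":0,"twist":-6,"grip":0.4},{"dx":0.027,"dy":-0.068,"dz":0,"twist":-6,"grip":0.4},{"dx":0.040,"dy":-0.102,"dz":0,"twist":-6,"grip":0.4},{"dx":0.054,"dy":-0.136,"dz":0,"twist":-6,"grip":0.4},{"dx":0.067,"dy":-0.170,"dz":0,"twist":-6,"grip":0.4}]'
python3 -m crank '[{"dx":0.013,"dy":-0.034,"dz":0,"twist":0,"grip":0.4},{"dx":0.027,"dy":-0.068,"dz":0,"twist":0,"grip":0.4},{"dx":0.040,"dy":-0.102,"dz":0,"twist":0,"grip":0.4},{"dx":0.054,"dy":-0.136,"dz":0,"twist":0,"grip":0.4},{"dx":0.067,"dy":-0.170,"dz":0,"twist":0,"grip":0.4}]'
python3 - <<'E'
from h import *
s=arm.get_state();C=cam('wrist',s);im=arm.grab_frame('wrist')[:,:,::-1];cv2.imwrite('pics/w2.png',im)
np.save('w2.npy',np.r_[s['eef_pos'],s['ee_rot']])
print(s['eef_pos'],s['ee_rot'],s['force'],s['q']);print(px(C,[.543,-.062,.13]),px(C,[.638,-.25,.05]),px(C,[.565,.04,.09]))
E
```

```text
t: 0.98
eef_pos: [0.4086, 0.2749, 0.2564]
ee_rot: [3.141, -0.0, -1.471]
force: [0.5, 0.7, -0.2]
width: 0.0616
gripper_force: 0.0
t: 1.4
eef_pos: [0.4756, 0.1049, 0.2566]
ee_rot: [3.142, 0.0, -1.57]
force: [0.6, 0.4, -0.6]
width: 0.061
gripper_force: 0.0
t: 1.82
eef_pos: [0.5427, -0.0652, 0.2564]
ee_rot: [3.141, 0.0, -1.571]
force: [0.9, 1.2, 1.4]
width: 0.0612
gripper_force: 0.0
[ 0.54273126 -0.06520276  0.25636389] [ 3.14131507e+00  8.21357529e-05 -1.57055720e+00] [0.94048045 1.16680605 1.36695635] [ 2.38832458e-01  1.28771218e-01 -2.25868456e-01 -1.55047202e-04
 -1.21640697e+00 -2.38539500e-01]
[316.8 239.5] [186.9 -38.2] [291.  339.8]
```

View pics/w2.png

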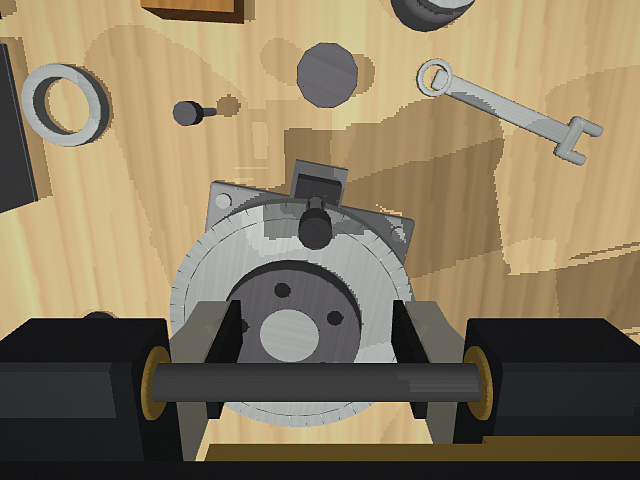

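The wrist view shows the middle pin's head at about (315,230) in the notch, with its shank running up-image to the socket block. The large pin is at (327,75), the small one at (187,113), and the hat's centre at (290,335). Now I measure the head top, and the block with the fixed views.

Run:
```python
from h import *
im=cv2.imread('pics/w2.png');p=np.load('w2.npy');C=cam('wrist',dict(eef_pos=p[:3],ee_rot=p[3:]))
g=im.max(2);m=((g<90)&(np.arange(480)[:,None]>195)&(np.arange(480)[:,None]<256)).astype(np.uint8);m[:,:285]=0;m[:,350:]=0
for r in range(204,256,4): print(r,np.where(m[r])[0][[0,-1]] if m[r].any() else None)
S=cam('scene');D=cam('side')
# hole: dark blob in the wooden block, both views
for n,CC,b in(('scene',S,(158,254,180,272)),('side',D,(432,398,460,418))):
    i=cv2.imread(f'pics/{n}0.png')[b[1]:b[3],b[0]:b[2]].max(2).astype(int)
    t=(i.min()+np.median(i))/2;y,x=np.where(i<t);q=(x.mean()+b[0],y.mean()+b[1]);print(n,q,len(x),plane(CC,q,.05))
    if n=='scene':qs=q
print(tri((S,qs),(D,q)))
```

```text
204 [285 338]
208 [306 349]
212 [303 349]
216 [301 349]
220 [300 330]
224 [299 331]
228 [298 336]
232 [298 344]
236 [298 332]
240 [300 330]
244 [303 327]
248 [309 321]
252 None
scene (np.float64(168.91176470588235), np.float64(264.5882352941176)) 34 [ 0.6436 -0.2414  0.05  ]
side (np.float64(445.15555555555557), np.float64(407.06666666666666)) 90 [ 0.6373 -0.2527  0.05  ]
(array([ 0.6391, -0.2482,  0.0413]), [2.0, 2.0])
```

```bash
python3 -m crank '[{"dx":0.001,"dy":0,"dz":-0.035,"twist":0,"grip":0.4},{"dx":0.001,"dy":0,"dz":-0.07,"twist":0,"grip":0.4},{"dx":0.001,"dy":0,"dz":-0.105,"twist":0,"grip":0.4},{"dx":0.001,"dy":0,"dz":-0.135,"twist":0,"grip":0.4},{"dx":0.001,"dy":0,"dz":-0.155,"twist":0,"grip":0.4}]'
python3 -m crank '[{"dx":0,"dy":0,"dz":0,"twist":0,"grip":-1},{"dx":0,"dy":0,"dz":0,"twist":0,"grip":-1},{"dx":0,"dy":0,"dz":0,"twist":0,"grip":-1},{"dx":0,"dy":0,"dz":0,"twist":0,"grip":-1},{"dx":0,"dy":0,"dz":0,"twist":0,"grip":-1}]' 30
```

```text
t: 2.28
eef_pos: [0.5416, -0.0637, 0.0982]
ee_rot: [3.138, -0.0, -1.571]
force: [-0.9, 0.3, -0.3]
width: 0.0615
gripper_force: 0.0
t: 2.7
eef_pos: [0.5445, -0.0631, 0.1032]
ee_rot: [-3.139, 0.001, -1.57]
force: [-0.1, -0.4, 0.2]
width: 0.0336
gripper_force: 0.0
```

```bash
python3 -m crank '[{"dx":0,"dy":0,"dz":0,"twist":0,"grip":-1},{"dx":0,"dy":0,"dz":0,"twist":0,"grip":-1},{"dx":0,"dy":0,"dz":0,"twist":0,"grip":-1},{"dx":0,"dy":0,"dz":0,"twist":0,"grip":-1},{"dx":0,"dy":0,"dz":0,"twist":0,"grip":-1}]' 30
```

```text
t: 3.12
eef_pos: [0.5441, -0.0634, 0.1026]
ee_rot: [-3.14, -0.0, -1.57]
force: [0.0, 0.0, 6.2]
width: 0.0233
gripper_force: 30.0
```

```bash
python3 -m crank '[{"dx":0,"dy":0,"dz":0.005,"twist":0,"grip":-1},{"dx":0,"dy":0,"dz":0.015,"twist":0,"grip":-1},{"dx":0,"dy":0,"dz":0.03,"twist":0,"grip":-1},{"dx":0,"dy":0,"dz":0.045,"twist":0,"grip":-1},{"dx":0,"dy":0,"dz":0.06,"twist":0,"grip":-1}]' 30
python3 -m crank '[{"dx":0,"dy":0,"dz":0.02,"twist":0,"grip":-1},{"dx":0,"dy":0,"dz":0.04,"twist":0,"grip":-1},{"dx":0,"dy":0,"dz":0.06,"twist":0,"grip":-1},{"dx":0,"dy":0,"dz":0.08,"twist":0,"grip":-1},{"dx":0,"dy":0,"dz":0.09,"twist":0,"grip":-1}]' 30
```

```text
t: 3.53
eef_pos: [0.5433, -0.0634, 0.1628]
ee_rot: [3.141, -0.0, -1.571]
force: [0.1, 0.5, -1.1]
width: 0.0236
gripper_force: 30.0
t: 3.95
eef_pos: [0.5443, -0.0634, 0.2549]
ee_rot: [-3.138, 0.0, -1.57]
force: [1.0, 0.1, -1.1]
width: 0.0233
gripper_force: 30.0
```

```bash
cat > look.py <<'E'
from h import *
import sys
s=arm.get_state();C=cam('wrist',s);im=arm.grab_frame('wrist')[:,:,::-1].copy();n=sys.argv[1];cv2.imwrite(f'pics/{n}.png',im)
np.save(n+'.npy',np.r_[s['eef_pos'],s['ee_rot']])
print(s['eef_pos'],s['ee_rot'],px(C,[.639,-.249,.05]))
E
python3 -m crank '[{"dx":0.015,"dy":-0.016,"dz":0,"twist":0,"grip":-1},{"dx":0.035,"dy":-0.032,"dz":0,"twist":0,"grip":-1},{"dx":0.055,"dy":-0.05,"dz":0,"twist":0,"grip":-1},{"dx":0.075,"dy":-0.065,"dz":0,"twist":0,"grip":-1},{"dx":0.085,"dy":-0.075,"dz":0,"twist":0,"grip":-1}]' 30
python3 -m crank '[{"dx":0,"dy":0,"dz":0,"twist":0,"grip":-1},{"dx":0,"dy":0,"dz":0,"twist":0,"grip":-1},{"dx":0,"dy":0,"dz":0,"twist":0,"grip":-1},{"dx":0,"dy":0,"dz":0,"twist":0,"grip":-1},{"dx":0,"dy":0,"dz":0,"twist":0,"grip":-1}]' 30
python3 look.py w3
python3 -m crank '[{"dx":0,"dy":-0.02,"dz":0,"twist":0,"grip":-1},{"dx":0,"dy":-0.04,"dz":0,"twist":0,"grip":-1},{"dx":0,"dy":-0.055,"dz":0,"twist":0,"grip":-1},{"dx":0,"dy":-0.06,"dz":0,"twist":0,"grip":-1},{"dx":0,"dy":-0.06,"dz":0,"twist":0,"grip":-1}]' 30
python3 -m crank '[{"dx":0,"dy":0,"dz":0,"twist":0,"grip":-1},{"dx":0,"dy":0,"dz":0,"twist":0,"grip":-1},{"dx":0,"dy":0,"dz":0,"twist":0,"grip":-1},{"dx":0,"dy":0,"dz":0,"twist":0,"grip":-1},{"dx":0,"dy":0,"dz":0,"twist":0,"grip":-1}]' 30
python3 look.py w4
```

```text
t: 4.37
eef_pos: [0.6298, -0.1397, 0.2508]
ee_rot: [3.141, -0.0, -1.571]
force: [1.1, 0.2, -0.6]
width: 0.0233
gripper_force: 30.0
t: 4.78
eef_pos: [0.6281, -0.1378, 0.252]
ee_rot: [-3.141, 0.0, -1.57]
force: [-0.3, 0.0, -0.2]
width: 0.0233
gripper_force: 30.0
[ 0.62810818 -0.13783958  0.25201264] [-3.14112513e+00  9.35049949e-05 -1.57005044e+00] [303.3  69.5]
t: 5.25
eef_pos: [0.6282, -0.1994, 0.2515]
ee_rot: [3.141, 0.0, -1.572]
force: [0.2, 0.5, -1.1]
width: 0.0232
gripper_force: 30.0
t: 5.67
eef_pos: [0.6286, -0.1979, 0.2516]
ee_rot: [-3.141, 0.0, -1.57]
force: [-0.2, -0.3, -0.3]
width: 0.0233
gripper_force: 30.0
[ 0.62859662 -0.19786517  0.25164452] [-3.14146623e+00  1.85111831e-05 -1.57010591e+00] [304.5 148.6]
```

View pics/w4.png

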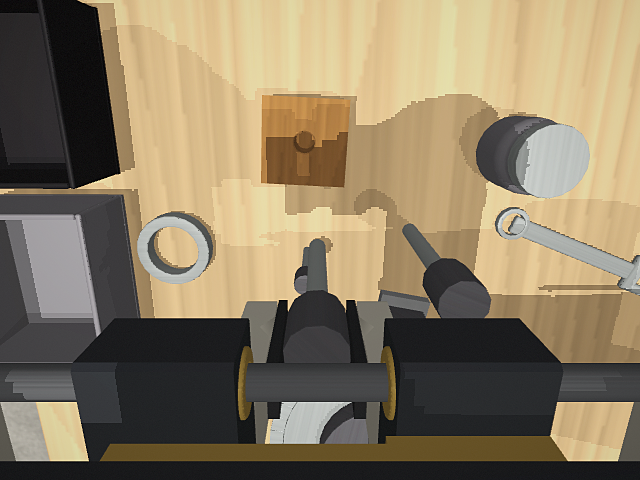

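The wrist view shows the block with its hole at (305,141), and the pin hanging straight with its foot at (318,243). The large pin is at (455,285) and the small one at (302,278) behind ours, both still standing.

Run:
```python
from h import *
L=[];Cs={}
for n,(u,v) in(('w3',(304,63)),('w4',(305,141))):
    im=cv2.imread(f'pics/{n}.png');p=np.load(n+'.npy');C=cam('wrist',dict(eef_pos=p[:3],ee_rot=p[3:]));Cs[n]=C
    c=im[v-16:v+17,u-16:u+17].max(2);print(n);
    ed=cv2.resize(c,None,fx=6,fy=6,interpolation=cv2.INTER_CUBIC)
    h=cv2.HoughCircles(cv2.medianBlur(ed,5),cv2.HOUGH_GRADIENT,1,200,param1=80,param2=12,minRadius=50,maxRadius=80)
    q=h[0][0]/6 if h is not None else None
    print(q); q=np.array([u-16+q[0],v-16+q[1]])-.4;L.append((C,q));print(q,plane(C,q,.05))
print(tri(*L))
C=Cs['w4'];T=np.load('w4.npy')[:3]
print('foot exp px',px(C,[T[0],T[1],.252-.1026+.012]))
for r in (238,240,242,244): print(plane(C,(317.5,r),.1614))
```

```text
w3
[15.083333 16.25     11.583333]
[302.68335  62.85   ] [ 0.6394 -0.2538  0.05  ]
w4
[16.083334 14.583333  8.7     ]
[304.68335 139.18333] [ 0.6388 -0.2565  0.05  ]
(array([ 0.6396, -0.2552,  0.0332]), [0.4, 0.4])
foot exp px [317.4 252.2]
[ 0.6285 -0.2069  0.1614]
[ 0.6285 -0.2056  0.1614]
[ 0.6285 -0.2044  0.1614]
[ 0.6285 -0.2031  0.1614]
```

```bash
python3 -m crank '[{"dx":0.006,"dy":-0.016,"dz":-0.02,"twist":0,"grip":-1},{"dx":0.0105,"dy":-0.032,"dz":-0.045,"twist":0,"grip":-1},{"dx":0.0105,"dy":-0.032,"dz":-0.07,"twist":0,"grip":-1},{"dx":0.0105,"dy":-0.032,"dz":-0.09,"twist":0,"grip":-1},{"dx":0.0105,"dy":-0.032,"dz":-0.095,"twist":0,"grip":-1}]' 30
python3 -m crank '[{"dx":0,"dy":0,"dz":0,"twist":0,"grip":-1},{"dx":0,"dy":0,"dz":0,"twist":0,"grip":-1},{"dx":0,"dy":0,"dz":0,"twist":0,"grip":-1},{"dx":0,"dy":0,"dz":0,"twist":0,"grip":-1},{"dx":0,"dy":0,"dz":0,"twist":0,"grip":-1}]' 30
python3 look.py w5
python3 - <<'E'
import cv2
i=cv2.imread('pics/w5.png')[130:290,220:420];cv2.imwrite('pics/c5.png',cv2.resize(i,None,fx=3.5,fy=3.5,interpolation=2))
E
```

```text
t: 6.13
eef_pos: [0.6369, -0.23, 0.1523]
ee_rot: [3.136, 0.001, -1.572]
force: [0.1, 0.1, -1.9]
width: 0.0237
gripper_force: 30.0
t: 6.55
eef_pos: [0.6397, -0.2303, 0.1581]
ee_rot: [-3.139, -0.0, -1.57]
force: [0.1, -0.2, -1.0]
width: 0.0235
gripper_force: 30.0
[ 0.63968564 -0.23029639  0.15807621] [-3.13929164e+00 -2.62878803e-04 -1.57041902e+00] [318.8 215.2]
```

View pics/c5.png

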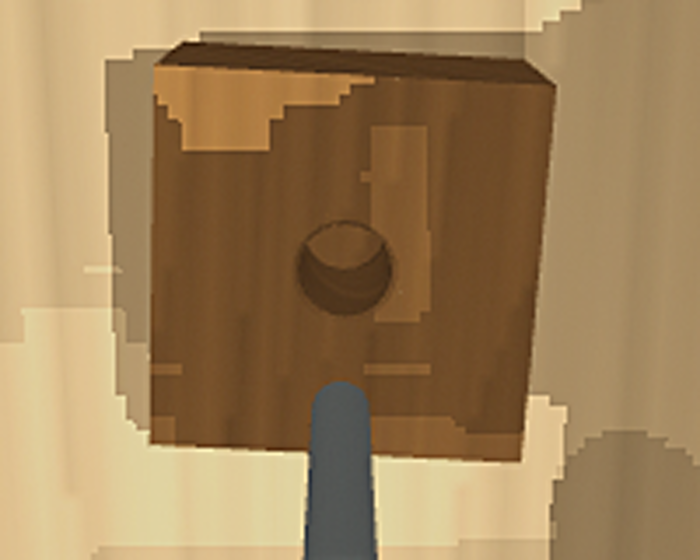

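The close crop shows the hole at image (318.6,206.6) and the pin foot's centre at about (317.1,246.5). Next, the offset.

Run:
```python
from h import *
p=np.load('w5.npy');C=cam('wrist',dict(eef_pos=p[:3],ee_rot=p[3:]))
h=plane(C,(318.6,206.6),.05);f=plane(C,(317.1,246.5),.0675);print(h,f,h-f)
```

```text
[ 0.6391 -0.2546  0.05  ] [ 0.6401 -0.2338  0.0675] [-0.001  -0.0208 -0.0175]
```

```bash
python3 -m crank '[{"dx":-0.001,"dy":-0.012,"dz":0,"twist":0,"grip":-1},{"dx":-0.001,"dy":-0.021,"dz":0,"twist":0,"grip":-1},{"dx":-0.001,"dy":-0.021,"dz":0,"twist":0,"grip":-1},{"dx":-0.001,"dy":-0.021,"dz":-0.003,"twist":0,"grip":-1},{"dx":-0.001,"dy":-0.021,"dz":-0.01,"twist":0,"grip":-1}]' 30
python3 -m crank '[{"dx":0,"dy":0,"dz":-0.005,"twist":0,"grip":-1},{"dx":0,"dy":0,"dz":-0.01,"twist":0,"grip":-1},{"dx":0,"dy":0,"dz":-0.013,"twist":0,"grip":-1},{"dx":0,"dy":0,"dz":-0.015,"twist":0,"grip":-1},{"dx":0,"dy":0,"dz":-0.015,"twist":0,"grip":-1}]' 30
```

```text
t: 7.02
eef_pos: [0.6385, -0.2519, 0.1471]
ee_rot: [-3.14, -0.0, -1.571]
force: [0.1, 0.1, -0.9]
width: 0.023
gripper_force: 30.0
t: 7.43
eef_pos: [0.6378, -0.2511, 0.1308]
ee_rot: [3.141, 0.0, -1.57]
force: [-0.1, -0.6, -1.3]
width: 0.0231
gripper_force: 30.0
```

```bash
python3 -m crank '[{"dx":0,"dy":0,"dz":-0.007,"twist":0,"grip":-1},{"dx":0,"dy":0,"dz":-0.014,"twist":0,"grip":-1},{"dx":0,"dy":0,"dz":-0.02,"twist":0,"grip":-1},{"dx":0,"dy":0,"dz":-0.024,"twist":0,"grip":-1},{"dx":0,"dy":0,"dz":-0.024,"twist":0,"grip":-1}]' 30
python3 -m crank '[{"dx":0,"dy":0,"dz":-0.001,"twist":0,"grip":-1},{"dx":0,"dy":0,"dz":-0.002,"twist":0,"grip":-1},{"dx":0,"dy":0,"dz":-0.003,"twist":0,"grip":-1},{"dx":0,"dy":0,"dz":-0.004,"twist":0,"grip":-1},{"dx":0,"dy":0,"dz":-0.004,"twist":0,"grip":-1}]' 30
```

```text
t: 7.85
eef_pos: [0.6372, -0.2512, 0.106]
ee_rot: [3.139, 0.001, -1.571]
force: [0.1, -0.5, -1.4]
width: 0.0234
gripper_force: 30.0
t: 8.27
eef_pos: [0.638, -0.2514, 0.1036]
ee_rot: [-3.142, 0.0, -1.571]
force: [-0.0, -0.0, -1.0]
width: 0.0234
gripper_force: 30.0
```

```bash
python3 -m crank '[{"dx":0,"dy":0,"dz":-0.001,"twist":0,"grip":-1},{"dx":0,"dy":0,"dz":-0.002,"twist":0,"grip":-1},{"dx":0,"dy":0,"dz":-0.002,"twist":0,"grip":-1},{"dx":0,"dy":0,"dz":-0.002,"twist":0,"grip":-1},{"dx":0,"dy":0,"dz":-0.002,"twist":0,"grip":-1}]' 30
```

```text
t: 8.68
eef_pos: [0.638, -0.2514, 0.1016]
ee_rot: [3.142, -0.0, -1.571]
force: [-0.4, -0.2, -1.2]
width: 0.0232
gripper_force: 30.0
```

Nearly at the bottom; one more millimetre, then I release the pin and rise.

```bash
python3 -m crank '[{"dx":0,"dy":0,"dz":-0.001,"twist":0,"grip":-1},{"dx":0,"dy":0,"dz":-0.001,"twist":0,"grip":-1},{"dx":0,"dy":0,"dz":-0.001,"twist":0,"grip":0},{"dx":0,"dy":0,"dz":-0.001,"twist":0,"grip":0.2},{"dx":0,"dy":0,"dz":-0.001,"twist":0,"grip":0.2}]' 30
python3 -m crank '[{"dx":0,"dy":0,"dz":0,"twist":0,"grip":0.2},{"dx":0,"dy":0,"dz":0,"twist":0,"grip":0.2},{"dx":0,"dy":0,"dz":0,"twist":0,"grip":0.2},{"dx":0,"dy":0,"dz":0.03,"twist":0,"grip":0.2},{"dx":0,"dy":0,"dz":0.06,"twist":0,"grip":0.2}]' 30
python3 -m crank '[{"dx":0,"dy":0.02,"dz":0.04,"twist":0,"grip":0.2},{"dx":0,"dy":0.05,"dz":0.08,"twist":0,"grip":0.2},{"dx":0,"dy":0.085,"dz":0.1,"twist":0,"grip":-1},{"dx":0,"dy":0.11,"dz":0.1,"twist":0,"grip":-1},{"dx":0,"dy":0.11,"dz":0.1,"twist":0,"grip":-1}]' 30
python3 look.py w6
python3 - <<'E'
from h import *
i=arm.grab_frame('side')[:,:,::-1].copy();cv2.imwrite('pics/side1.png',i)
j=cv2.imread('pics/w6.png');cv2.imwrite('pics/both6.png',np.hstack([cv2.resize(j,(400,300)),cv2.resize(i[200:440,280:600],(400,300))]))
E
```

```text
t: 9.1
eef_pos: [0.638, -0.2514, 0.1006]
ee_rot: [-3.142, -0.0, -1.571]
force: [-0.7, 0.5, -1.1]
width: 0.038
gripper_force: 0.0
t: 9.52
eef_pos: [0.6365, -0.2511, 0.159]
ee_rot: [3.137, 0.001, -1.571]
force: [0.7, 0.4, 0.5]
width: 0.0525
gripper_force: 0.0
t: 9.93
eef_pos: [0.6393, -0.1371, 0.2642]
ee_rot: [-3.136, 0.001, -1.568]
force: [0.2, -1.0, -0.0]
width: 0.038
gripper_force: 0.0
[ 0.63934424 -0.13711062  0.26418644] [-3.13565877e+00  8.48115716e-04 -1.56762679e+00] [319.6  69.5]
```

View pics/both6.png

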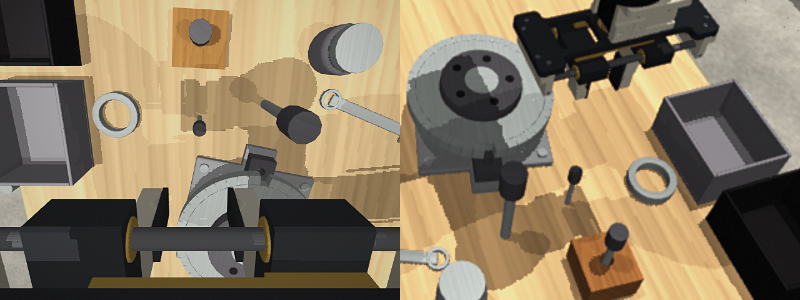

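The wrist view shows the pin standing in the block's hole (head (200,30) in the half-size view), the side view confirms it, and the other pins are undisturbed. The disc axis is at about (0.5655, 0.037). Now I shut the fingers and feel for the face at the first ring point, (0.5655,-0.043). A guard stops the chain of typed moves on contact.

```bash
cat > ok.py <<'E'
from station import arm;import sys
s=arm.get_state();sys.exit(0 if s['force'][2]<float(sys.argv[1]) else 1)
E
python3 - <<'E'
from h import *
S=cam('scene');D=cam('side');print('spray top',tri((S,(462,281)),(D,(324,106))))
p=np.load('w2.npy');C=cam('wrist',dict(eef_pos=p[:3],ee_rot=p[3:]))
i=cv2.imread('pics/w2.png');g=cv2.inRange(i[295:362,245:335].max(2),140,255)
c=max(cv2.findContours(g,0,1)[0],key=cv2.contourArea);(x,y),a,r=cv2.fitEllipse(c);print((x+245,y+295),a,plane(C,(x+245,y+295),.09))
E
python3 -m crank '[{"dx":-0.02,"dy":0.03,"dz":-0.01,"twist":0,"grip":-1},{"dx":-0.04,"dy":0.055,"dz":-0.03,"twist":0,"grip":-1},{"dx":-0.06,"dy":0.08,"dz":-0.06,"twist":0,"grip":-1},{"dx":-0.0725,"dy":0.098,"dz":-0.095,"twist":0,"grip":-1},{"dx":-0.0725,"dy":0.098,"dz":-0.13,"twist":0,"grip":-1}]' 10
python3 -m crank '[{"dx":0,"dy":0,"dz":-0.015,"twist":0,"grip":-1},{"dx":0,"dy":0,"dz":-0.025,"twist":0,"grip":-1},{"dx":0,"dy":0,"dz":-0.03,"twist":0,"grip":-1},{"dx":0,"dy":0,"dz":-0.03,"twist":0,"grip":-1},{"dx":0,"dy":0,"dz":-0.03,"twist":0,"grip":-1}]' 10
```

```text
spray top (array([0.6309, 0.3824, 0.1861]), [3.0, 3.0])
(288.91322326660156, 335.30553436279297) (51.1497917175293, 58.02874755859375) [0.5667 0.0356 0.09  ]
t: 10.45
eef_pos: [0.5636, -0.042, 0.1302]
ee_rot: [-3.14, 0.001, -1.57]
force: [-0.1, 0.1, -0.2]
width: 0.0014
gripper_force: 0.0
t: 10.87
eef_pos: [0.5663, -0.0439, 0.1012]
ee_rot: [-3.141, -0.0, -1.571]
force: [-0.3, 0.1, 0.0]
width: 0.0002
gripper_force: 0.0
```

```bash
python3 -m crank '[{"dx":0,"dy":0,"dz":-0.006,"twist":0,"grip":-1},{"dx":0,"dy":0,"dz":-0.012,"twist":0,"grip":-1},{"dx":0,"dy":0,"dz":-0.016,"twist":0,"grip":-1},{"dx":0,"dy":0,"dz":-0.018,"twist":0,"grip":-1},{"dx":0,"dy":0,"dz":-0.018,"twist":0,"grip":-1}]' && python3 ok.py 3 &&
python3 -m crank '[{"dx":0,"dy":0,"dz":-0.001,"twist":0,"grip":-1},{"dx":0,"dy":0,"dz":-0.0015,"twist":0,"grip":-1},{"dx":0,"dy":0,"dz":-0.002,"twist":0,"grip":-1},{"dx":0,"dy":0,"dz":-0.002,"twist":0,"grip":-1},{"dx":0,"dy":0,"dz":-0.002,"twist":0,"grip":-1}]' && python3 ok.py 3 &&
python3 -m crank '[{"dx":0,"dy":0,"dz":-0.001,"twist":0,"grip":-1},{"dx":0,"dy":0,"dz":-0.0015,"twist":0,"grip":-1},{"dx":0,"dy":0,"dz":-0.002,"twist":0,"grip":-1},{"dx":0,"dy":0,"dz":-0.002,"twist":0,"grip":-1},{"dx":0,"dy":0,"dz":-0.002,"twist":0,"grip":-1}]' && python3 ok.py 3 &&
python3 -m crank '[{"dx":0,"dy":0,"dz":-0.001,"twist":0,"grip":-1},{"dx":0,"dy":0,"dz":-0.0015,"twist":0,"grip":-1},{"dx":0,"dy":0,"dz":-0.002,"twist":0,"grip":-1},{"dx":0,"dy":0,"dz":-0.002,"twist":0,"grip":-1},{"dx":0,"dy":0,"dz":-0.002,"twist":0,"grip":-1}]' && python3 ok.py 3 &&
python3 -m crank '[{"dx":0,"dy":0,"dz":-0.001,"twist":0,"grip":-1},{"dx":0,"dy":0,"dz":-0.0015,"twist":0,"grip":-1},{"dx":0,"dy":0,"dz":-0.002,"twist":0,"grip":-1},{"dx":0,"dy":0,"dz":-0.002,"twist":0,"grip":-1},{"dx":0,"dy":0,"dz":-0.002,"twist":0,"grip":-1}]' && python3 ok.py 3 &&
python3 -m crank '[{"dx":0,"dy":0,"dz":-0.001,"twist":0,"grip":-1},{"dx":0,"dy":0,"dz":-0.0015,"twist":0,"grip":-1},{"dx":0,"dy":0,"dz":-0.002,"twist":0,"grip":-1},{"dx":0,"dy":0,"dz":-0.002,"twist":0,"grip":-1},{"dx":0,"dy":0,"dz":-0.002,"twist":0,"grip":-1}]' && python3 ok.py 3 &&
python3 -m crank '[{"dx":0,"dy":0,"dz":-0.001,"twist":0,"grip":-1},{"dx":0,"dy":0,"dz":-0.0015,"twist":0,"grip":-1},{"dx":0,"dy":0,"dz":-0.002,"twist":0,"grip":-1},{"dx":0,"dy":0,"dz":-0.002,"twist":0,"grip":-1},{"dx":0,"dy":0,"dz":-0.002,"twist":0,"grip":-1}]' && python3 ok.py 3 &&
python3 -m crank '[{"dx":0,"dy":0,"dz":-0.001,"twist":0,"grip":-1},{"dx":0,"dy":0,"dz":-0.0015,"twist":0,"grip":-1},{"dx":0,"dy":0,"dz":-0.002,"twist":0,"grip":-1},{"dx":0,"dy":0,"dz":-0.002,"twist":0,"grip":-1},{"dx":0,"dy":0,"dz":-0.002,"twist":0,"grip":-1}]'
```

```text
t: 11.28
eef_pos: [0.5652, -0.0434, 0.082]
ee_rot: [3.141, -0.0, -1.571]
force: [-1.0, -1.1, 0.4]
width: 0.0003
gripper_force: 0.0
t: 11.7
eef_pos: [0.5656, -0.0433, 0.0807]
ee_rot: [-3.141, 0.0, -1.571]
force: [-0.9, -0.2, 0.2]
width: 0.0003
gripper_force: 0.0
t: 12.12
eef_pos: [0.5655, -0.0434, 0.0785]
ee_rot: [3.141, -0.0, -1.571]
force: [-0.1, 0.0, 0.7]
width: 0.0008
gripper_force: 0.0
t: 12.53
eef_pos: [0.5655, -0.0434, 0.0765]
ee_rot: [3.141, 0.0, -1.571]
force: [0.7, -0.3, 0.2]
width: 0.0004
gripper_force: 0.0
t: 12.95
eef_pos: [0.5655, -0.0434, 0.0745]
ee_rot: [3.141, -0.0, -1.571]
force: [-0.1, -0.4, 0.2]
width: 0.0007
gripper_force: 0.0
t: 13.37
eef_pos: [0.5655, -0.0434, 0.0725]
ee_rot: [3.141, -0.0, -1.571]
force: [-0.1, -0.2, 0.3]
width: 0.0006
gripper_force: 0.0
t: 13.78
eef_pos: [0.5656, -0.0435, 0.0708]
ee_rot: [-3.141, -0.0, -1.571]
force: [-0.6, -0.1, 3.2]
width: 0.0005
gripper_force: 1.6
```

Contact at θ=-90°, face z≈0.0712. Next I touch the opposite side, θ=+90°.

```bash
python3 -m crank '[{"dx":0,"dy":0,"dz":0.035,"twist":0,"grip":-1},{"dx":0,"dy":0.04,"dz":0.035,"twist":0,"grip":-1},{"dx":0,"dy":0.08,"dz":0.035,"twist":0,"grip":-1},{"dx":0,"dy":0.12,"dz":0.035,"twist":0,"grip":-1},{"dx":0,"dy":0.16,"dz":0.035,"twist":0,"grip":-1}]' 
python3 -m crank '[{"dx":0,"dy":0,"dz":-0.012,"twist":0,"grip":-1},{"dx":0,"dy":0,"dz":-0.018,"twist":0,"grip":-1},{"dx":0,"dy":0,"dz":-0.022,"twist":0,"grip":-1},{"dx":0,"dy":0,"dz":-0.0245,"twist":0,"grip":-1},{"dx":0,"dy":0,"dz":-0.0245,"twist":0,"grip":-1}]' && python3 ok.py 3 &&
python3 -m crank '[{"dx":0,"dy":0,"dz":-0.001,"twist":0,"grip":-1},{"dx":0,"dy":0,"dz":-0.0015,"twist":0,"grip":-1},{"dx":0,"dy":0,"dz":-0.002,"twist":0,"grip":-1},{"dx":0,"dy":0,"dz":-0.002,"twist":0,"grip":-1},{"dx":0,"dy":0,"dz":-0.002,"twist":0,"grip":-1}]' && python3 ok.py 3 &&
python3 -m crank '[{"dx":0,"dy":0,"dz":-0.001,"twist":0,"grip":-1},{"dx":0,"dy":0,"dz":-0.0015,"twist":0,"grip":-1},{"dx":0,"dy":0,"dz":-0.002,"twist":0,"grip":-1},{"dx":0,"dy":0,"dz":-0.002,"twist":0,"grip":-1},{"dx":0,"dy":0,"dz":-0.002,"twist":0,"grip":-1}]' && python3 ok.py 3 &&
python3 -m crank '[{"dx":0,"dy":0,"dz":-0.001,"twist":0,"grip":-1},{"dx":0,"dy":0,"dz":-0.0015,"twist":0,"grip":-1},{"dx":0,"dy":0,"dz":-0.002,"twist":0,"grip":-1},{"dx":0,"dy":0,"dz":-0.002,"twist":0,"grip":-1},{"dx":0,"dy":0,"dz":-0.002,"twist":0,"grip":-1}]' && python3 ok.py 3 &&
python3 -m crank '[{"dx":0,"dy":0,"dz":-0.001,"twist":0,"grip":-1},{"dx":0,"dy":0,"dz":-0.0015,"twist":0,"grip":-1},{"dx":0,"dy":0,"dz":-0.002,"twist":0,"grip":-1},{"dx":0,"dy":0,"dz":-0.002,"twist":0,"grip":-1},{"dx":0,"dy":0,"dz":-0.002,"twist":0,"grip":-1}]' && python3 ok.py 3 &&
python3 -m crank '[{"dx":0,"dy":0,"dz":-0.001,"twist":0,"grip":-1},{"dx":0,"dy":0,"dz":-0.0015,"twist":0,"grip":-1},{"dx":0,"dy":0,"dz":-0.002,"twist":0,"grip":-1},{"dx":0,"dy":0,"dz":-0.002,"twist":0,"grip":-1},{"dx":0,"dy":0,"dz":-0.002,"twist":0,"grip":-1}]' && python3 ok.py 3 &&
python3 -m crank '[{"dx":0,"dy":0,"dz":-0.001,"twist":0,"grip":-1},{"dx":0,"dy":0,"dz":-0.0015,"twist":0,"grip":-1},{"dx":0,"dy":0,"dz":-0.002,"twist":0,"grip":-1},{"dx":0,"dy":0,"dz":-0.002,"twist":0,"grip":-1},{"dx":0,"dy":0,"dz":-0.002,"twist":0,"grip":-1}]' && python3 ok.py 3 &&
python3 -m crank '[{"dx":0,"dy":0,"dz":-0.001,"twist":0,"grip":-1},{"dx":0,"dy":0,"dz":-0.0015,"twist":0,"grip":-1},{"dx":0,"dy":0,"dz":-0.002,"twist":0,"grip":-1},{"dx":0,"dy":0,"dz":-0.002,"twist":0,"grip":-1},{"dx":0,"dy":0,"dz":-0.002,"twist":0,"grip":-1}]'
```

```text
t: 14.2
eef_pos: [0.5652, 0.1182, 0.1057]
ee_rot: [-3.141, 0.001, -1.572]
force: [1.4, 0.5, 0.4]
width: 0.0003
gripper_force: 0.0
t: 14.62
eef_pos: [0.5651, 0.1154, 0.0804]
ee_rot: [3.14, -0.001, -1.572]
force: [0.2, 0.7, 0.6]
width: 0.0003
gripper_force: 0.0
t: 15.03
eef_pos: [0.5656, 0.1165, 0.0793]
ee_rot: [-3.141, 0.0, -1.571]
force: [0.1, 0.5, -0.0]
width: 0.0005
gripper_force: 0.0
t: 15.45
eef_pos: [0.5655, 0.1167, 0.077]
ee_rot: [3.141, -0.0, -1.571]
force: [0.0, 1.6, 0.0]
width: 0.0007
gripper_force: 0.0
t: 15.87
eef_pos: [0.5655, 0.1166, 0.075]
ee_rot: [3.141, -0.0, -1.571]
force: [-0.6, 0.7, 0.3]
width: 0.0003
gripper_force: 0.0
t: 16.28
eef_pos: [0.5656, 0.1167, 0.0732]
ee_rot: [-3.141, 0.0, -1.571]
force: [-0.7, 0.1, 0.2]
width: 0.0003
gripper_force: 0.6
t: 16.7
eef_pos: [0.5658, 0.1169, 0.0715]
ee_rot: [-3.141, 0.0, -1.57]
force: [-1.4, 1.9, 5.9]
width: 0.0003
gripper_force: 2.6
```

θ=+90° touches at z≈0.0722. So the lean lies mainly along x: z ≈ 0.0717+0.0005 sinθ ± 0.004 cosθ. Next I twist to the start yaw (-222°), leaving the last joint room for the whole turn. Then I touch at the start point, θ=120°, to fix the sign.

```bash
python3 -m crank '[{"dx":0,"dy":0,"dz":0.02,"twist":-7,"grip":-1},{"dx":-0.01,"dy":0,"dz":0.03,"twist":-14,"grip":-1},{"dx":-0.02,"dy":-0.005,"dz":0.03,"twist":-21,"grip":-1},{"dx":-0.03,"dy":-0.01,"dz":0.03,"twist":-28,"grip":-1},{"dx":-0.0395,"dy":-0.011,"dz":0.03,"twist":-35,"grip":-1}]' 
python3 -m crank '[{"dx":0,"dy":0,"dz":0,"twist":-7,"grip":-1},{"dx":0,"dy":0,"dz":0,"twist":-14,"grip":-1},{"dx":0,"dy":0,"dz":0,"twist":-21,"grip":-1},{"dx":0,"dy":0,"dz":0,"twist":-28,"grip":-1},{"dx":0,"dy":0,"dz":0,"twist":-35,"grip":-1}]' 
python3 -m crank '[{"dx":0,"dy":0,"dz":0,"twist":-7,"grip":-1},{"dx":0,"dy":0,"dz":0,"twist":-14,"grip":-1},{"dx":0,"dy":0,"dz":0,"twist":-21,"grip":-1},{"dx":0,"dy":0,"dz":0,"twist":-28,"grip":-1},{"dx":0,"dy":0,"dz":0,"twist":-35,"grip":-1}]' 
python3 -m crank '[{"dx":0,"dy":0,"dz":0,"twist":-7,"grip":-1},{"dx":0,"dy":0,"dz":-0.01,"twist":-14,"grip":-1},{"dx":0,"dy":0,"dz":-0.018,"twist":-21,"grip":-1},{"dx":0,"dy":0,"dz":-0.023,"twist":-27,"grip":-1},{"dx":0,"dy":0,"dz":-0.023,"twist":-27,"grip":-1}]' 
python3 ok.py 3 && python3 -m crank '[{"dx":0,"dy":0,"dz":-0.001,"twist":0,"grip":-1},{"dx":0,"dy":0,"dz":-0.0015,"twist":0,"grip":-1},{"dx":0,"dy":0,"dz":-0.002,"twist":0,"grip":-1},{"dx":0,"dy":0,"dz":-0.002,"twist":0,"grip":-1},{"dx":0,"dy":0,"dz":-0.002,"twist":0,"grip":-1}]' && python3 ok.py 3 &&
python3 -m crank '[{"dx":0,"dy":0,"dz":-0.001,"twist":0,"grip":-1},{"dx":0,"dy":0,"dz":-0.0015,"twist":0,"grip":-1},{"dx":0,"dy":0,"dz":-0.0015,"twist":0,"grip":-1},{"dx":0,"dy":0,"dz":-0.0015,"twist":0,"grip":-1},{"dx":0,"dy":0,"dz":-0.0015,"twist":0,"grip":-1}]' && python3 ok.py 3 &&
python3 -m crank '[{"dx":0,"dy":0,"dz":-0.001,"twist":0,"grip":-1},{"dx":0,"dy":0,"dz":-0.0015,"twist":0,"grip":-1},{"dx":0,"dy":0,"dz":-0.0015,"twist":0,"grip":-1},{"dx":0,"dy":0,"dz":-0.0015,"twist":0,"grip":-1},{"dx":0,"dy":0,"dz":-0.0015,"twist":0,"grip":-1}]' && python3 ok.py 3 &&
python3 -m crank '[{"dx":0,"dy":0,"dz":-0.001,"twist":0,"grip":-1},{"dx":0,"dy":0,"dz":-0.0015,"twist":0,"grip":-1},{"dx":0,"dy":0,"dz":-0.0015,"twist":0,"grip":-1},{"dx":0,"dy":0,"dz":-0.0015,"twist":0,"grip":-1},{"dx":0,"dy":0,"dz":-0.0015,"twist":0,"grip":-1}]' && python3 ok.py 3 &&
python3 -m crank '[{"dx":0,"dy":0,"dz":-0.001,"twist":0,"grip":-1},{"dx":0,"dy":0,"dz":-0.0015,"twist":0,"grip":-1},{"dx":0,"dy":0,"dz":-0.0015,"twist":0,"grip":-1},{"dx":0,"dy":0,"dz":-0.0015,"twist":0,"grip":-1},{"dx":0,"dy":0,"dz":-0.0015,"twist":0,"grip":-1}]'
python3 -c "from station import arm;s=arm.get_state();print(s['q'],s['force'],s['eef_pos'])"
```

```text
t: 17.12
eef_pos: [0.5252, 0.1049, 0.1009]
ee_rot: [3.141, -0.0, -2.188]
force: [0.3, 0.5, 0.3]
width: 0.0004
gripper_force: 0.0
t: 17.53
eef_pos: [0.5257, 0.1054, 0.1008]
ee_rot: [-3.141, -0.001, -2.799]
force: [0.5, -0.1, -0.5]
width: 0.0002
gripper_force: 0.0
t: 17.95
eef_pos: [0.5257, 0.1054, 0.1007]
ee_rot: [-3.141, -0.001, 2.874]
force: [-0.0, -0.2, 0.4]
width: 0.001
gripper_force: 0.0
t: 18.37
eef_pos: [0.5251, 0.1051, 0.0767]
ee_rot: [-3.139, -0.001, 2.403]
force: [-1.0, -0.5, -0.1]
width: 0.0004
gripper_force: 0.0
t: 18.78
eef_pos: [0.5261, 0.1057, 0.0763]
ee_rot: [3.141, 0.0, 2.41]
force: [-0.1, -0.4, -0.3]
width: 0.0005
gripper_force: 0.0
t: 19.2
eef_pos: [0.5261, 0.1057, 0.0747]
ee_rot: [3.141, 0.0, 2.409]
force: [-0.1, -0.2, 1.8]
width: 0.0007
gripper_force: 0.9
t: 19.62
eef_pos: [0.5262, 0.106, 0.0734]
ee_rot: [3.141, 0.0, 2.409]
force: [-2.0, 1.4, 5.1]
width: 0.0004
gripper_force: 2.6
[ 5.64083226e-01  2.86416263e-01 -4.88834320e-01 -1.35994227e-04
 -7.94910291e-01 -2.86753517e+00] [-1.97400197  1.41775345  5.07293128] [0.52616956 0.10596484 0.07336141]
```

The start touch is high, so z ≈ 0.0717+0.0005 sinθ−0.004 cosθ. Now I press up to about 15 N in place and read the stiffness.

```bash
python3 -m crank '[{"dx":0,"dy":0,"dz":-0.0003,"twist":0,"grip":-1},{"dx":0,"dy":0,"dz":-0.0006,"twist":0,"grip":-1},{"dx":0,"dy":0,"dz":-0.001,"twist":0,"grip":-1},{"dx":0,"dy":0,"dz":-0.001,"twist":0,"grip":-1},{"dx":0,"dy":0,"dz":-0.001,"twist":0,"grip":-1}]' && python3 ok.py 11 && python3 -m crank '[{"dx":0,"dy":0,"dz":-0.0003,"twist":0,"grip":-1},{"dx":0,"dy":0,"dz":-0.0005,"twist":0,"grip":-1},{"dx":0,"dy":0,"dz":-0.0007,"twist":0,"grip":-1},{"dx":0,"dy":0,"dz":-0.0007,"twist":0,"grip":-1},{"dx":0,"dy":0,"dz":-0.0007,"twist":0,"grip":-1}]'
cat > plan.py <<'E'
# rows' numbers for a 5-row arc step: args theta0 step zstart-correction(mm) [R, psi ratio]
import sys,numpy as np
a,st,c=map(float,sys.argv[1:4]);A=[.566,.0365]
f=lambda t:np.array([80*np.cos(np.radians(t)),80*np.sin(np.radians(t)),0.5*np.sin(np.radians(t))-4*np.cos(np.radians(t))])
n=int(sys.argv[4]) if len(sys.argv)>4 else 1
for k in range(n):
    b=a+k*st
    print(b,[tuple((np.round(f(b+st*i/5)-f(b)+[0,0,(c if k==0 else 0)*min(i/3,1)],1)).tolist())+(round(st*i/5*330/360,1),) for i in range(1,6)])
E
python3 plan.py 120 10 0 3
```

```text
t: 20.03
eef_pos: [0.5261, 0.1061, 0.0725]
ee_rot: [3.141, 0.0, 2.409]
force: [-2.8, 2.5, 7.6]
width: 0.0004
gripper_force: 3.6
t: 20.45
eef_pos: [0.5261, 0.1062, 0.072]
ee_rot: [3.141, -0.0, 2.409]
force: [-3.9, 2.7, 9.2]
width: 0.0004
gripper_force: 4.4
120.0 [(-2.4, -1.4, 0.1, 1.8), (-4.7, -3.0, 0.2, 3.7), (-7.0, -4.6, 0.3, 5.5), (-9.3, -6.2, 0.4, 7.3), (-11.4, -8.0, 0.5, 9.2)]
130.0 [(-2.1, -1.8, 0.1, 1.8), (-4.1, -3.7, 0.2, 3.7), (-6.1, -5.7, 0.3, 5.5), (-8.0, -7.8, 0.4, 7.3), (-9.9, -9.9, 0.4, 9.2)]
140.0 [(-1.8, -2.2, 0.1, 1.8), (-3.4, -4.4, 0.1, 3.7), (-5.0, -6.7, 0.2, 5.5), (-6.6, -9.0, 0.3, 7.3), (-8.0, -11.4, 0.3, 9.2)]
```

```bash
python3 -m crank '[{"dx":0,"dy":0,"dz":-0.0004,"twist":0,"grip":-1},{"dx":0,"dy":0,"dz":-0.0008,"twist":0,"grip":-1},{"dx":0,"dy":0,"dz":-0.0012,"twist":0,"grip":-1},{"dx":0,"dy":0,"dz":-0.0012,"twist":0,"grip":-1},{"dx":0,"dy":0,"dz":-0.0012,"twist":0,"grip":-1}]' && python3 ok.py 13 && python3 -m crank '[{"dx":0,"dy":0,"dz":-0.0004,"twist":0,"grip":-1},{"dx":0,"dy":0,"dz":-0.0008,"twist":0,"grip":-1},{"dx":0,"dy":0,"dz":-0.0010,"twist":0,"grip":-1},{"dx":0,"dy":0,"dz":-0.0010,"twist":0,"grip":-1},{"dx":0,"dy":0,"dz":-0.0010,"twist":0,"grip":-1}]'
```

```text
t: 20.87
eef_pos: [0.5261, 0.1063, 0.071]
ee_rot: [3.14, -0.0, 2.409]
force: [-5.1, 3.9, 11.5]
width: 0.0006
gripper_force: 5.7
t: 21.28
eef_pos: [0.5262, 0.1064, 0.0702]
ee_rot: [3.14, -0.0, 2.409]
force: [-6.2, 5.1, 12.4]
width: 0.0005
gripper_force: 6.8
```

The sideways force, about 0.6 of the vertical and pointing outward, is more than friction could give. The inner corner of the fingers is probably touching the hat. I back off and try a little further out (R=83 mm, θ=125°).

```bash
python3 -m crank '[{"dx":0,"dy":0,"dz":0.006,"twist":0,"grip":-1},{"dx":0,"dy":0,"dz":0.01,"twist":0,"grip":-1},{"dx":-0.0077,"dy":-0.0012,"dz":0.01,"twist":0,"grip":-1},{"dx":-0.0077,"dy":-0.0012,"dz":0.01,"twist":0,"grip":-1},{"dx":-0.0077,"dy":-0.0012,"dz":0.008,"twist":0,"grip":-1}]' && python3 ok.py 3 && python3 -m crank '[{"dx":0,"dy":0,"dz":-0.0015,"twist":0,"grip":-1},{"dx":0,"dy":0,"dz":-0.003,"twist":0,"grip":-1},{"dx":0,"dy":0,"dz":-0.004,"twist":0,"grip":-1},{"dx":0,"dy":0,"dz":-0.004,"twist":0,"grip":-1},{"dx":0,"dy":0,"dz":-0.004,"twist":0,"grip":-1}]' && python3 ok.py 4 && python3 -m crank '[{"dx":0,"dy":0,"dz":-0.0005,"twist":0,"grip":-1},{"dx":0,"dy":0,"dz":-0.001,"twist":0,"grip":-1},{"dx":0,"dy":0,"dz":-0.001,"twist":0,"grip":-1},{"dx":0,"dy":0,"dz":-0.001,"twist":0,"grip":-1},{"dx":0,"dy":0,"dz":-0.001,"twist":0,"grip":-1}]' && python3 ok.py 4 && python3 -m crank '[{"dx":0,"dy":0,"dz":-0.0005,"twist":0,"grip":-1},{"dx":0,"dy":0,"dz":-0.001,"twist":0,"grip":-1},{"dx":0,"dy":0,"dz":-0.001,"twist":0,"grip":-1},{"dx":0,"dy":0,"dz":-0.001,"twist":0,"grip":-1},{"dx":0,"dy":0,"dz":-0.001,"twist":0,"grip":-1}]' && python3 ok.py 4 && python3 -m crank '[{"dx":0,"dy":0,"dz":-0.0005,"twist":0,"grip":-1},{"dx":0,"dy":0,"dz":-0.001,"twist":0,"grip":-1},{"dx":0,"dy":0,"dz":-0.001,"twist":0,"grip":-1},{"dx":0,"dy":0,"dz":-0.001,"twist":0,"grip":-1},{"dx":0,"dy":0,"dz":-0.001,"twist":0,"grip":-1}]'; python3 -c "from station import arm;s=arm.get_state();print(s['force'],s['moment'],s['eef_pos'])"
```

```text
t: 21.7
eef_pos: [0.5177, 0.1042, 0.077]
ee_rot: [-3.141, -0.0, 2.409]
force: [0.1, -0.6, -0.7]
width: 0.0003
gripper_force: 0.0
t: 22.12
eef_pos: [0.5181, 0.1046, 0.0731]
ee_rot: [-3.141, -0.0, 2.409]
force: [-3.2, 2.0, 5.8]
width: 0.0006
gripper_force: 3.2
[-3.15307913  1.9887579   5.79762909] [ 0.66468245  1.31350185 -0.03715506] [0.51807127 0.10457927 0.07314045]
```

Same ratio here, so it isn't the hat. I'll look at all three views at once before pressing further.

Run:
```python
from h import *
I={n:arm.grab_frame(n)[:,:,::-1].copy() for n in('side','scene','wrist')}
for n in I: cv2.imwrite(f'pics/{n}7.png',I[n])
a=cv2.resize(I['side'][100:400,200:500],(400,400),interpolation=3);b=cv2.resize(I['scene'][120:360,180:480],(400,320),interpolation=3);c=cv2.resize(I['wrist'],(400,280))
M=np.zeros((600,800,3),np.uint8);M[:400,:400]=a;M[:320,400:]=b;M[320:,400:]=c
M[400:,:400]=cv2.resize(I['side'][200:320,260:500],(400,200),interpolation=3)
cv2.imwrite('pics/m7.png',M)
S=cam('scene');D=cam('side');print('mug',tri((S,(458,185)),(D,(166,181))))
```

```text
mug (array([0.2714, 0.3547, 0.0945]), [2.6, 2.6])
```

View pics/m7.png

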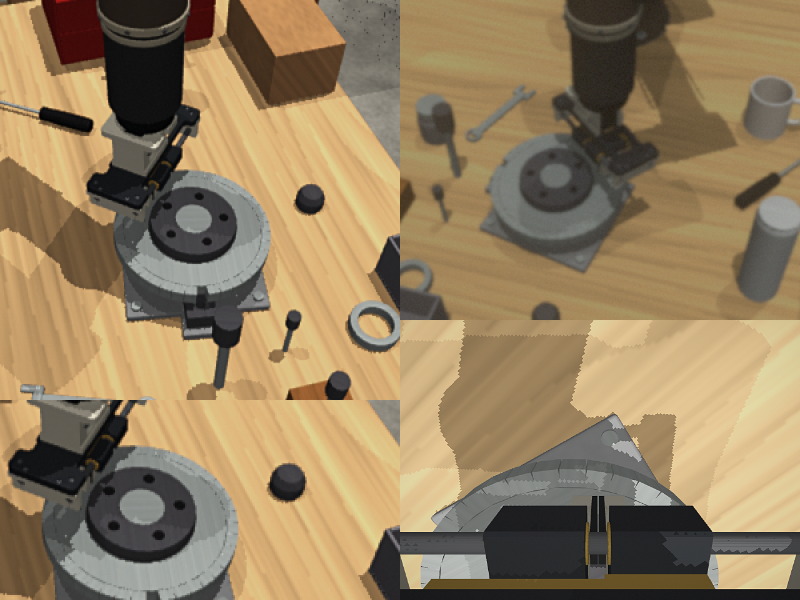

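The views show only the shut fingertips on the disc face, everything else clear, and the notch still over the socket. So the sideways force is friction against the arm's own give (about 3 N/mm overall). I press up to about 15 N and start the turn.

```bash
sed -i 's/80\*/83*/g; s/-4\*np/-4.15*np/; s/330/334/' plan.py
python3 -m crank '[{"dx":0,"dy":0,"dz":-0.0005,"twist":0,"grip":-1},{"dx":0,"dy":0,"dz":-0.001,"twist":0,"grip":-1},{"dx":0,"dy":0,"dz":-0.0015,"twist":0,"grip":-1},{"dx":0,"dy":0,"dz":-0.002,"twist":0,"grip":-1},{"dx":0,"dy":0,"dz":-0.002,"twist":0,"grip":-1}]' && python3 ok.py 13 && python3 -m crank '[{"dx":0,"dy":0,"dz":-0.0005,"twist":0,"grip":-1},{"dx":0,"dy":0,"dz":-0.001,"twist":0,"grip":-1},{"dx":0,"dy":0,"dz":-0.0012,"twist":0,"grip":-1},{"dx":0,"dy":0,"dz":-0.0012,"twist":0,"grip":-1},{"dx":0,"dy":0,"dz":-0.0012,"twist":0,"grip":-1}]'; python3 plan.py 125 10 0 36
```

```text
t: 22.68
eef_pos: [0.518, 0.1048, 0.0715]
ee_rot: [-3.141, -0.001, 2.409]
force: [-5.9, 3.4, 10.6]
width: 0.0002
gripper_force: 5.3
t: 23.1
eef_pos: [0.518, 0.1049, 0.0706]
ee_rot: [3.141, -0.001, 2.409]
force: [-8.3, 5.5, 13.5]
width: 0.0002
gripper_force: 6.5
125.0 [(-2.3, -1.7, 0.1, 1.9), (-4.6, -3.5, 0.2, 3.7), (-6.8, -5.3, 0.3, 5.6), (-9.0, -7.3, 0.4, 7.4), (-11.1, -9.3, 0.5, 9.3)]
135.0 [(-2.0, -2.1, 0.1, 1.9), (-4.0, -4.2, 0.2, 3.7), (-5.8, -6.5, 0.3, 5.6), (-7.6, -8.7, 0.3, 7.4), (-9.3, -11.1, 0.4, 9.3)]
145.0 [(-1.6, -2.4, 0.1, 1.9), (-3.2, -4.9, 0.1, 3.7), (-4.6, -7.4, 0.2, 5.6), (-6.0, -9.9, 0.2, 7.4), (-7.2, -12.5, 0.3, 9.3)]
155.0 [(-1.2, -2.6, 0.0, 1.9), (-2.3, -5.3, 0.1, 3.7), (-3.3, -8.1, 0.1, 5.6), (-4.1, -10.8, 0.1, 7.4), (-4.9, -13.6, 0.2, 9.3)]
165.0 [(-0.7, -2.8, 0.0, 1.9), (-1.3, -5.6, 0.0, 3.7), (-1.8, -8.5, 0.0, 5.6), (-2.2, -11.4, 0.0, 7.4), (-2.5, -14.2, 0.0, 9.3)]
175.0 [(-0.2, -2.9, -0.0, 1.9), (-0.3, -5.8, -0.0, 3.7), (-0.3, -8.7, -0.0, 5.6), (-0.2, -11.6, -0.1, 7.4), (0.0, -14.5, -0.1, 9.3)]
185.0 [(0.3, -2.9, -0.0, 1.9), (0.7, -5.8, -0.1, 3.7), (1.2, -8
[... 3001 characters left out ...]
, 3.3, 0.4, 5.6), (-10.8, 4.1, 0.6, 7.4), (-13.6, 4.9, 0.7, 9.3)]
435.0 [(-2.8, 0.7, 0.1, 1.9), (-5.6, 1.3, 0.3, 3.7), (-8.5, 1.8, 0.4, 5.6), (-11.4, 2.2, 0.6, 7.4), (-14.2, 2.5, 0.7, 9.3)]
445.0 [(-2.9, 0.2, 0.1, 1.9), (-5.8, 0.3, 0.3, 3.7), (-8.7, 0.3, 0.4, 5.6), (-11.6, 0.2, 0.6, 7.4), (-14.5, 0.0, 0.7, 9.3)]
455.0 [(-2.9, -0.3, 0.1, 1.9), (-5.8, -0.7, 0.3, 3.7), (-8.6, -1.2, 0.4, 5.6), (-11.4, -1.8, 0.6, 7.4), (-14.2, -2.5, 0.7, 9.3)]
465.0 [(-2.8, -0.8, 0.1, 1.9), (-5.5, -1.7, 0.3, 3.7), (-8.3, -2.7, 0.4, 5.6), (-10.9, -3.8, 0.5, 7.4), (-13.6, -4.9, 0.6, 9.3)]
475.0 [(-2.6, -1.3, 0.1, 1.9), (-5.2, -2.6, 0.2, 3.7), (-7.7, -4.1, 0.4, 5.6), (-10.1, -5.6, 0.5, 7.4), (-12.5, -7.2, 0.6, 9.3)]
```

```bash
python3 -m crank '[{"dx":-0.0023,"dy":-0.0017,"dz":0,"twist":1.9,"grip":-1},{"dx":-0.0046,"dy":-0.0035,"dz":0,"twist":3.7,"grip":-1},{"dx":-0.0068,"dy":-0.0053,"dz":0,"twist":5.6,"grip":-1},{"dx":-0.009,"dy":-0.0073,"dz":0,"twist":7.4,"grip":-1},{"dx":-0.0111,"dy":-0.0093,"dz":0.0001,"twist":9.3,"grip":-1}]'
```

```text
t: 23.52
eef_pos: [0.51, 0.0976, 0.0717]
ee_rot: [3.135, 0.003, 2.574]
force: [-1.9, 9.2, 10.2]
width: 0.0008
gripper_force: 5.5
```

```bash
cat > rot.py <<'E'
from h import *
import sys
def ring(im,C,r,cen=(.5667,.036),zt=.0917):
    t=np.radians(np.arange(0,360,2));P=np.array([[cen[0]+r*np.cos(a),cen[1]+r*np.sin(a),zt-.052*r*np.cos(a)] for a in t])
    uv=np.array([px(C,p) for p in P],np.float32);return cv2.remap(im.max(2),uv[None,:,0],uv[None,:,1],cv2.INTER_LINEAR)[0].astype(float)
def phase(im,C,v=0):
    out=[]
    for r in (.036,.038,.040,.042,.044,.046):
        g=cv2.GaussianBlur(ring(im,C,r)[None],(5,1),1)[0];t=np.arange(0,360,2)
        md=np.median(g);d=np.clip(md-g-4,0,None); d[g>md+25]=0
        z=(d*np.exp(5j*np.radians(t))).sum();out.append((r,round(np.degrees(np.angle(z))/5%72,1),round(abs(z)/(d.sum()+1e-6),2),[int(t[i]) for i in np.where(g<md-12)[0]] if v else ''))
    return out
if __name__=='__main__':
    for a in sys.argv[1:]:
        n=a.rstrip('0123456789')
        if a.endswith('99'): im=arm.grab_frame(n)[:,:,::-1].copy()
        else: im=cv2.imread(f'pics/{a}.png')
        print(a,*[o for o in phase(im,cam(n),0)],sep=' ')
E
python3 rot.py side0 side7 side99 scene0 scene99
```

```text
side0 (0.036, np.float64(61.2), np.float64(0.91), '') (0.038, np.float64(60.9), np.float64(0.89), '') (0.04, np.float64(60.7), np.float64(0.89), '') (0.042, np.float64(60.8), np.float64(0.88), '') (0.044, np.float64(60.9), np.float64(0.89), '') (0.046, np.float64(60.9), np.float64(0.91), '')
side7 (0.036, np.float64(61.6), np.float64(0.91), '') (0.038, np.float64(61.3), np.float64(0.89), '') (0.04, np.float64(61.0), np.float64(0.89), '') (0.042, np.float64(61.1), np.float64(0.89), '') (0.044, np.float64(61.3), np.float64(0.9), '') (0.046, np.float64(61.2), np.float64(0.91), '')
side99 (0.036, np.float64(67.0), np.float64(0.9), '') (0.038, np.float64(66.8), np.float64(0.88), '') (0.04, np.float64(67.1), np.float64(0.89), '') (0.042, np.float64(67.1), np.float64(0.89), '') (0.044, np.float64(67.3), np.float64(0.9), '') (0.046, np.float64(67.4), np.float64(0.91), '')
scene0 (0.036, np.float64(61.1), np.float64(0.94), '') (0.038, np.float64(61.6), np.float64(0.93), '') (0.04, np.float64(61.1), np.float64(0.92), '') (0.042, np.float64(61.1), np.float64(0.92), '') (0.044, np.float64(61.1), np.float64(0.92), '') (0.046, np.float64(61.2), np.float64(0.94), '')
scene99 (0.036, np.float64(68.5), np.float64(0.94), '') (0.038, np.float64(67.7), np.float64(0.92), '') (0.04, np.float64(67.7), np.float64(0.9), '') (0.042, np.float64(68.1), np.float64(0.9), '') (0.044, np.float64(67.8), np.float64(0.91), '') (0.046, np.float64(67.9), np.float64(0.91), '')
```

The bolt holes give the disc angle numerically: zero phase is 61°, and it has turned about 6.3° so far, following the finger. The method works. I continue with a bit more press.

```bash
python3 -m crank '[{"dx":-0.002,"dy":-0.0021,"dz":-0.0005,"twist":1.9,"grip":-1},{"dx":-0.004,"dy":-0.0042,"dz":-0.0009,"twist":3.7,"grip":-1},{"dx":-0.0058,"dy":-0.0065,"dz":-0.0013,"twist":5.6,"grip":-1},{"dx":-0.0076,"dy":-0.0087,"dz":-0.0013,"twist":7.4,"grip":-1},{"dx":-0.0093,"dy":-0.0111,"dz":-0.0012,"twist":9.3,"grip":-1}]'; python3 rot.py side99 | cut -c1-60
```

```text
t: 24.03
eef_pos: [0.5005, 0.0866, 0.0707]
ee_rot: [3.136, 0.003, 2.736]
force: [-4.0, 9.6, 14.5]
width: 0.0002
gripper_force: 7.3
side99 (0.036, np.float64(4.5), np.float64(0.88), '') (0.038
```

```bash
cat > ok.py <<'E'
from station import arm;import sys
f=arm.get_state()['force'][2];a=sys.argv
sys.exit(0 if (f<float(a[1]) if len(a)==2 else float(a[1])<f<float(a[2])) else 1)
E
python3 -m crank '[{"dx":-0.0016,"dy":-0.0024,"dz":0,"twist":1.9,"grip":-1},{"dx":-0.0032,"dy":-0.0049,"dz":-0.0001,"twist":3.7,"grip":-1},{"dx":-0.0046,"dy":-0.0074,"dz":-0.0001,"twist":5.6,"grip":-1},{"dx":-0.006,"dy":-0.0099,"dz":-0.0001,"twist":7.4,"grip":-1},{"dx":-0.0072,"dy":-0.0125,"dz":0,"twist":9.3,"grip":-1}]' && python3 ok.py 12 19 && python3 -m crank '[{"dx":-0.0012,"dy":-0.0026,"dz":0,"twist":1.9,"grip":-1},{"dx":-0.0023,"dy":-0.0053,"dz":0.0001,"twist":3.7,"grip":-1},{"dx":-0.0033,"dy":-0.0081,"dz":0.0001,"twist":5.6,"grip":-1},{"dx":-0.0041,"dy":-0.0108,"dz":0.0001,"twist":7.4,"grip":-1},{"dx":-0.0049,"dy":-0.0136,"dz":0.0002,"twist":9.3,"grip":-1}]';python3 rot.py side99 | cut -c1-60
```

```text
t: 24.5
eef_pos: [0.4928, 0.0736, 0.0706]
ee_rot: [3.138, 0.004, 2.898]
force: [-5.6, 8.6, 15.5]
width: 0.0003
gripper_force: 7.8
t: 24.92
eef_pos: [0.4875, 0.0595, 0.0706]
ee_rot: [3.139, 0.003, 3.06]
force: [-4.4, 7.5, 15.9]
width: 0.0004
gripper_force: 7.8
side99 (0.036, np.float64(25.4), np.float64(0.52), '') (0.03
```

```bash
python3 -m crank '[{"dx":-0.0007,"dy":-0.0028,"dz":0,"twist":1.9,"grip":-1},{"dx":-0.0013,"dy":-0.0056,"dz":0,"twist":3.7,"grip":-1},{"dx":-0.0018,"dy":-0.0085,"dz":0,"twist":5.6,"grip":-1},{"dx":-0.0022,"dy":-0.0114,"dz":0,"twist":7.4,"grip":-1},{"dx":-0.0025,"dy":-0.0142,"dz":0,"twist":9.3,"grip":-1}]' && python3 ok.py 12.5 18 && python3 -m crank '[{"dx":-0.0002,"dy":-0.0029,"dz":0,"twist":1.9,"grip":-1},{"dx":-0.0003,"dy":-0.0058,"dz":0,"twist":3.7,"grip":-1},{"dx":-0.0003,"dy":-0.0087,"dz":0,"twist":5.6,"grip":-1},{"dx":-0.0002,"dy":-0.0116,"dz":-0.0001,"twist":7.4,"grip":-1},{"dx":0,"dy":-0.0145,"dz":-0.0001,"twist":9.3,"grip":-1}]' && python3 ok.py 12.5 18 && python3 -m crank '[{"dx":0.0003,"dy":-0.0029,"dz":0,"twist":1.9,"grip":-1},{"dx":0.0007,"dy":-0.0058,"dz":-0.0001,"twist":3.7,"grip":-1},{"dx":0.0012,"dy":-0.0086,"dz":-0.0001,"twist":5.6,"grip":-1},{"dx":0.0018,"dy":-0.0114,"dz":-0.0002,"twist":7.4,"grip":-1},{"dx":0.0025,"dy":-0.0142,"dz":-0.0002,"twist":9.3,"grip":-1}]'; python3 rot.py side99 scene99| cut -c1-60
```

```text
t: 25.38
eef_pos: [0.4848, 0.045, 0.0705]
ee_rot: [3.14, 0.003, -3.06]
force: [-6.0, 6.9, 16.1]
width: 0.0002
gripper_force: 7.9
t: 25.8
eef_pos: [0.4846, 0.0302, 0.0703]
ee_rot: [3.141, 0.003, -2.898]
force: [-4.1, 5.4, 15.9]
width: 0.0006
gripper_force: 7.9
t: 26.22
eef_pos: [0.4871, 0.0158, 0.0701]
ee_rot: [-3.142, 0.003, -2.736]
force: [-4.2, 4.0, 15.6]
width: 0.0002
gripper_force: 7.8
side99 (0.036, np.float64(59.7), np.float64(0.36), '') (0.03
scene99 (0.036, np.float64(56.7), np.float64(0.91), '') (0.0
```

```bash
python3 -m crank '[{"dx":0.0008,"dy":-0.0028,"dz":-0.0001,"twist":1.9,"grip":-1},{"dx":0.0017,"dy":-0.0055,"dz":-0.0001,"twist":3.7,"grip":-1},{"dx":0.0027,"dy":-0.0083,"dz":-0.0002,"twist":5.6,"grip":-1},{"dx":0.0038,"dy":-0.0109,"dz":-0.0003,"twist":7.4,"grip":-1},{"dx":0.0049,"dy":-0.0136,"dz":-0.0003,"twist":9.3,"grip":-1}]' && python3 ok.py 12.5 18 && python3 -m crank '[{"dx":0.0013,"dy":-0.0026,"dz":-0.0001,"twist":1.9,"grip":-1},{"dx":0.0026,"dy":-0.0052,"dz":-0.0002,"twist":3.7,"grip":-1},{"dx":0.0041,"dy":-0.0077,"dz":-0.0003,"twist":5.6,"grip":-1},{"dx":0.0056,"dy":-0.0101,"dz":-0.0003,"twist":7.4,"grip":-1},{"dx":0.0072,"dy":-0.0125,"dz":-0.0004,"twist":9.3,"grip":-1}]' && python3 ok.py 12.5 18 && python3 -m crank '[{"dx":0.0017,"dy":-0.0023,"dz":-0.0001,"twist":1.9,"grip":-1},{"dx":0.0035,"dy":-0.0046,"dz":-0.0002,"twist":3.7,"grip":-1},{"dx":0.0053,"dy":-0.0068,"dz":-0.0003,"twist":5.6,"grip":-1},{"dx":0.0073,"dy":-0.009,"dz":-0.0004,"twist":7.4,"grip":-1},{"dx":0.0093,"dy":-0.0111,"dz":-0.0005,"twist":9.3,"grip":-1}]' && python3 ok.py 12.5 18 && python3 -m crank '[{"dx":0.0021,"dy":-0.002,"dz":-0.0001,"twist":1.9,"grip":-1},{"dx":0.0042,"dy":-0.004,"dz":-0.0002,"twist":3.7,"grip":-1},{"dx":0.0065,"dy":-0.0058,"dz":-0.0004,"twist":5.6,"grip":-1},{"dx":0.0087,"dy":-0.0076,"dz":-0.0005,"twist":7.4,"grip":-1},{"dx":0.0111,"dy":-0.0093,"dz":-0.0006,"twist":9.3,"grip":-1}]' ; python3 rot.py side99 scene99| cut -c1-60
```

```text
t: 26.73
eef_pos: [0.4921, 0.0021, 0.0698]
ee_rot: [-3.141, 0.003, -2.574]
force: [-4.6, 3.7, 15.1]
width: 0.0003
gripper_force: 7.6
t: 27.15
eef_pos: [0.4993, -0.0105, 0.0694]
ee_rot: [-3.14, 0.002, -2.411]
force: [-3.8, 4.1, 14.1]
width: 0.0003
gripper_force: 7.4
t: 27.57
eef_pos: [0.5087, -0.0217, 0.0689]
ee_rot: [-3.14, 0.002, -2.249]
force: [-3.2, 4.9, 14.9]
width: 0.0008
gripper_force: 7.2
t: 27.98
eef_pos: [0.5199, -0.0309, 0.0683]
ee_rot: [-3.139, 0.002, -2.087]
force: [-3.9, 4.8, 14.5]
width: 0.0006
gripper_force: 7.1
side99 (0.036, np.float64(53.5), np.float64(0.1), '') (0.038
scene99 (0.036, np.float64(26.7), np.float64(0.92), '') (0.0
```

```bash
python3 -m crank '[{"dx":0.0024,"dy":-0.0016,"dz":-0.0002,"twist":1.9,"grip":-1},{"dx":0.0049,"dy":-0.0032,"dz":-0.0004,"twist":3.7,"grip":-1},{"dx":0.0074,"dy":-0.0046,"dz":-0.0006,"twist":5.6,"grip":-1},{"dx":0.0099,"dy":-0.006,"dz":-0.0007,"twist":7.4,"grip":-1},{"dx":0.0125,"dy":-0.0072,"dz":-0.0009,"twist":9.3,"grip":-1}]' && python3 ok.py 12.5 18 && python3 -m crank '[{"dx":0.0026,"dy":-0.0012,"dz":-0.0001,"twist":1.9,"grip":-1},{"dx":0.0053,"dy":-0.0023,"dz":-0.0003,"twist":3.7,"grip":-1},{"dx":0.0081,"dy":-0.0033,"dz":-0.0004,"twist":5.6,"grip":-1},{"dx":0.0108,"dy":-0.0041,"dz":-0.0006,"twist":7.4,"grip":-1},{"dx":0.0136,"dy":-0.0049,"dz":-0.0007,"twist":9.3,"grip":-1}]' && python3 ok.py 12.5 18 && python3 -m crank '[{"dx":0.0028,"dy":-0.0007,"dz":-0.0001,"twist":1.9,"grip":-1},{"dx":0.0056,"dy":-0.0013,"dz":-0.0003,"twist":3.7,"grip":-1},{"dx":0.0085,"dy":-0.0018,"dz":-0.0004,"twist":5.6,"grip":-1},{"dx":0.0114,"dy":-0.0022,"dz":-0.0006,"twist":7.4,"grip":-1},{"dx":0.0142,"dy":-0.0025,"dz":-0.0007,"twist":9.3,"grip":-1}]' && python3 ok.py 12.5 18 && python3 -m crank '[{"dx":0.0029,"dy":-0.0002,"dz":-0.0001,"twist":1.9,"grip":-1},{"dx":0.0058,"dy":-0.0003,"dz":-0.0003,"twist":3.7,"grip":-1},{"dx":0.0087,"dy":-0.0003,"dz":-0.0004,"twist":5.6,"grip":-1},{"dx":0.0116,"dy":-0.0002,"dz":-0.0006,"twist":7.4,"grip":-1},{"dx":0.0145,"dy":0,"dz":-0.0007,"twist":9.3,"grip":-1}]' && python3 ok.py 12.5 18 && python3 -m crank '[{"dx":0.0029,"dy":0.0003,"dz":-0.0001,"twist":1.9,"grip":-1},{"dx":0.0058,"dy":0.0007,"dz":-0.0003,"twist":3.7,"grip":-1},{"dx":0.0086,"dy":0.0012,"dz":-0.0004,"twist":5.6,"grip":-1},{"dx":0.0114,"dy":0.0018,"dz":-0.0006,"twist":7.4,"grip":-1},{"dx":0.0142,"dy":0.0025,"dz":-0.0007,"twist":9.3,"grip":-1}]'; python3 rot.py side99 scene99| cut -c1-60
```

```text
t: 28.5
eef_pos: [0.5325, -0.0381, 0.0675]
ee_rot: [-3.139, 0.002, -1.924]
force: [-3.9, 4.4, 14.8]
width: 0.0005
gripper_force: 7.2
t: 28.92
eef_pos: [0.546, -0.0429, 0.0668]
ee_rot: [-3.139, 0.001, -1.762]
force: [-4.0, 6.4, 14.8]
width: 0.0007
gripper_force: 7.1
t: 29.33
eef_pos: [0.56, -0.0452, 0.066]
ee_rot: [-3.139, 0.001, -1.6]
force: [-3.8, 6.0, 15.0]
width: 0.0002
gripper_force: 7.0
t: 29.75
eef_pos: [0.5741, -0.0451, 0.0652]
ee_rot: [-3.14, 0.001, -1.438]
force: [-5.8, 7.8, 14.4]
width: 0.0005
gripper_force: 7.0
t: 30.17
eef_pos: [0.5877, -0.0426, 0.0644]
ee_rot: [-3.141, 0.001, -1.275]
force: [-6.9, 7.0, 14.8]
width: 0.0007
gripper_force: 7.2
side99 (0.036, np.float64(69.5), np.float64(0.39), '') (0.03
scene99 (0.036, np.float64(10.1), np.float64(0.25), '') (0.0
```

```bash
python3 -m crank '[{"dx":0.0028,"dy":0.0008,"dz":-0.0002,"twist":1.9,"grip":-1},{"dx":0.0055,"dy":0.0017,"dz":-0.0004,"twist":3.7,"grip":-1},{"dx":0.0083,"dy":0.0027,"dz":-0.0005,"twist":5.6,"grip":-1},{"dx":0.0109,"dy":0.0038,"dz":-0.0006,"twist":7.4,"grip":-1},{"dx":0.0136,"dy":0.0049,"dz":-0.0007,"twist":9.3,"grip":-1}]' && python3 ok.py 12.5 18 && python3 -m crank '[{"dx":0.0026,"dy":0.0013,"dz":-0.0001,"twist":1.9,"grip":-1},{"dx":0.0052,"dy":0.0026,"dz":-0.0002,"twist":3.7,"grip":-1},{"dx":0.0077,"dy":0.0041,"dz":-0.0004,"twist":5.6,"grip":-1},{"dx":0.0101,"dy":0.0056,"dz":-0.0005,"twist":7.4,"grip":-1},{"dx":0.0125,"dy":0.0072,"dz":-0.0006,"twist":9.3,"grip":-1}]' && python3 ok.py 12.5 18 && python3 -m crank '[{"dx":0.0023,"dy":0.0017,"dz":-0.0001,"twist":1.9,"grip":-1},{"dx":0.0046,"dy":0.0035,"dz":-0.0002,"twist":3.7,"grip":-1},{"dx":0.0068,"dy":0.0053,"dz":-0.0003,"twist":5.6,"grip":-1},{"dx":0.009,"dy":0.0073,"dz":-0.0004,"twist":7.4,"grip":-1},{"dx":0.0111,"dy":0.0093,"dz":-0.0005,"twist":9.3,"grip":-1}]' && python3 ok.py 12.5 18 && python3 -m crank '[{"dx":0.002,"dy":0.0021,"dz":-0.0001,"twist":1.9,"grip":-1},{"dx":0.004,"dy":0.0042,"dz":-0.0002,"twist":3.7,"grip":-1},{"dx":0.0058,"dy":0.0065,"dz":-0.0003,"twist":5.6,"grip":-1},{"dx":0.0076,"dy":0.0087,"dz":-0.0003,"twist":7.4,"grip":-1},{"dx":0.0093,"dy":0.0111,"dz":-0.0004,"twist":9.3,"grip":-1}]' && python3 ok.py 12.5 18 && python3 -m crank '[{"dx":0.0016,"dy":0.0024,"dz":-0.0001,"twist":1.9,"grip":-1},{"dx":0.0032,"dy":0.0049,"dz":-0.0001,"twist":3.7,"grip":-1},{"dx":0.0046,"dy":0.0074,"dz":-0.0002,"twist":5.6,"grip":-1},{"dx":0.006,"dy":0.0099,"dz":-0.0002,"twist":7.4,"grip":-1},{"dx":0.0072,"dy":0.0125,"dz":-0.0003,"twist":9.3,"grip":-1}]'; python3 rot.py side99 scene99| cut -c1-60
```

```text
t: 30.68
eef_pos: [0.6006, -0.0379, 0.0636]
ee_rot: [3.141, 0.001, -1.113]
force: [-8.4, 7.1, 16.3]
width: 0.0006
gripper_force: 7.3
t: 31.1
eef_pos: [0.6125, -0.0309, 0.0629]
ee_rot: [3.14, 0.001, -0.951]
force: [-8.4, 5.7, 16.1]
width: 0.0006
gripper_force: 7.5
t: 31.52
eef_pos: [0.6231, -0.022, 0.0623]
ee_rot: [3.14, 0.002, -0.789]
force: [-10.6, 3.0, 15.5]
width: 0.0005
gripper_force: 7.6
t: 31.93
eef_pos: [0.6321, -0.0114, 0.0619]
ee_rot: [3.139, 0.002, -0.626]
force: [-10.4, 0.9, 16.6]
width: 0.0005
gripper_force: 7.8
t: 32.35
eef_pos: [0.6392, 0.0007, 0.0616]
ee_rot: [3.139, 0.002, -0.464]
force: [-9.8, -1.7, 16.6]
width: 0.0003
gripper_force: 7.8
side99 (0.036, np.float64(52.3), np.float64(0.9), '') (0.038
scene99 (0.036, np.float64(50.7), np.float64(0.63), '') (0.0
```

```bash
python3 -m crank '[{"dx":0.0012,"dy":0.0026,"dz":0,"twist":1.9,"grip":-1},{"dx":0.0023,"dy":0.0053,"dz":0,"twist":3.7,"grip":-1},{"dx":0.0033,"dy":0.0081,"dz":0,"twist":5.6,"grip":-1},{"dx":0.0041,"dy":0.0108,"dz":0,"twist":7.4,"grip":-1},{"dx":0.0049,"dy":0.0136,"dz":0,"twist":9.3,"grip":-1}]' && python3 ok.py 12.5 18 && python3 -m crank '[{"dx":0.0007,"dy":0.0028,"dz":0,"twist":1.9,"grip":-1},{"dx":0.0013,"dy":0.0056,"dz":0,"twist":3.7,"grip":-1},{"dx":0.0018,"dy":0.0085,"dz":0,"twist":5.6,"grip":-1},{"dx":0.0022,"dy":0.0114,"dz":0,"twist":7.4,"grip":-1},{"dx":0.0025,"dy":0.0142,"dz":0,"twist":9.3,"grip":-1}]' && python3 ok.py 12.5 18 && python3 -m crank '[{"dx":0.0002,"dy":0.0029,"dz":0,"twist":1.9,"grip":-1},{"dx":0.0003,"dy":0.0058,"dz":0,"twist":3.7,"grip":-1},{"dx":0.0003,"dy":0.0087,"dz":0,"twist":5.6,"grip":-1},{"dx":0.0002,"dy":0.0116,"dz":0.0001,"twist":7.4,"grip":-1},{"dx":0,"dy":0.0145,"dz":0.0001,"twist":9.3,"grip":-1}]' && python3 ok.py 12.5 18 && python3 -m crank '[{"dx":-0.0003,"dy":0.0029,"dz":0,"twist":1.9,"grip":-1},{"dx":-0.0007,"dy":0.0058,"dz":0.0001,"twist":3.7,"grip":-1},{"dx":-0.0012,"dy":0.0086,"dz":0.0001,"twist":5.6,"grip":-1},{"dx":-0.0018,"dy":0.0114,"dz":0.0002,"twist":7.4,"grip":-1},{"dx":-0.0025,"dy":0.0142,"dz":0.0002,"twist":9.3,"grip":-1}]'; python3 rot.py side99 scene99| cut -c1-60
```

```text
t: 32.87
eef_pos: [0.6443, 0.0138, 0.0617]
ee_rot: [3.139, 0.002, -0.302]
force: [-9.7, -3.1, 16.4]
width: 0.0009
gripper_force: 7.6
t: 33.28
eef_pos: [0.6471, 0.0277, 0.0618]
ee_rot: [3.139, 0.002, -0.14]
force: [-8.3, -4.5, 15.7]
width: 0.0005
gripper_force: 7.5
t: 33.7
eef_pos: [0.6474, 0.0419, 0.0621]
ee_rot: [3.139, 0.002, 0.023]
force: [-6.2, -7.1, 15.5]
width: 0.0006
gripper_force: 7.4
t: 34.12
eef_pos: [0.6454, 0.056, 0.0624]
ee_rot: [3.139, 0.002, 0.185]
force: [-4.7, -8.4, 15.5]
width: 0.0004
gripper_force: 7.2
side99 (0.036, np.float64(19.0), np.float64(0.91), '') (0.03
scene99 (0.036, np.float64(24.3), np.float64(0.06), '') (0.0
```

```bash
python3 -m crank '[{"dx":-0.0008,"dy":0.0028,"dz":0.0001,"twist":1.9,"grip":-1},{"dx":-0.0017,"dy":0.0055,"dz":0.0001,"twist":3.7,"grip":-1},{"dx":-0.0027,"dy":0.0083,"dz":0.0002,"twist":5.6,"grip":-1},{"dx":-0.0038,"dy":0.0109,"dz":0.0003,"twist":7.4,"grip":-1},{"dx":-0.0049,"dy":0.0136,"dz":0.0003,"twist":9.3,"grip":-1}]' && python3 ok.py 12.5 18 && python3 -m crank '[{"dx":-0.0013,"dy":0.0026,"dz":0.0001,"twist":1.9,"grip":-1},{"dx":-0.0026,"dy":0.0052,"dz":0.0002,"twist":3.7,"grip":-1},{"dx":-0.0041,"dy":0.0077,"dz":0.0003,"twist":5.6,"grip":-1},{"dx":-0.0056,"dy":0.0101,"dz":0.0003,"twist":7.4,"grip":-1},{"dx":-0.0072,"dy":0.0125,"dz":0.0004,"twist":9.3,"grip":-1}]' && python3 ok.py 12.5 18 && python3 -m crank '[{"dx":-0.0017,"dy":0.0023,"dz":0.0001,"twist":1.9,"grip":-1},{"dx":-0.0035,"dy":0.0046,"dz":0.0002,"twist":3.7,"grip":-1},{"dx":-0.0053,"dy":0.0068,"dz":0.0003,"twist":5.6,"grip":-1},{"dx":-0.0073,"dy":0.009,"dz":0.0004,"twist":7.4,"grip":-1},{"dx":-0.0093,"dy":0.0111,"dz":0.0005,"twist":9.3,"grip":-1}]' && python3 ok.py 12.5 18 && python3 -m crank '[{"dx":-0.0021,"dy":0.002,"dz":0.0001,"twist":1.9,"grip":-1},{"dx":-0.0042,"dy":0.004,"dz":0.0002,"twist":3.7,"grip":-1},{"dx":-0.0065,"dy":0.0058,"dz":0.0004,"twist":5.6,"grip":-1},{"dx":-0.0087,"dy":0.0076,"dz":0.0005,"twist":7.4,"grip":-1},{"dx":-0.0111,"dy":0.0093,"dz":0.0006,"twist":9.3,"grip":-1}]'; python3 rot.py side99 scene99| cut -c1-60;python3 -c "from station import arm;print(arm.get_state()['q'])"
```

```text
t: 34.63
eef_pos: [0.641, 0.0695, 0.0629]
ee_rot: [3.139, 0.001, 0.348]
force: [-3.1, -8.2, 14.8]
width: 0.0008
gripper_force: 7.1
t: 35.05
eef_pos: [0.6344, 0.082, 0.0634]
ee_rot: [3.139, 0.001, 0.51]
force: [-2.2, -8.5, 14.0]
width: 0.0008
gripper_force: 7.0
t: 35.47
eef_pos: [0.6256, 0.0933, 0.0641]
ee_rot: [3.139, 0.0, 0.673]
force: [-0.9, -9.2, 13.6]
width: 0.0002
gripper_force: 6.8
t: 35.88
eef_pos: [0.6152, 0.1028, 0.0648]
ee_rot: [3.138, -0.0, 0.835]
force: [1.1, -9.0, 13.4]
width: 0.0005
gripper_force: 6.6
side99 (0.036, np.float64(58.9), np.float64(0.93), '') (0.03
scene99 (0.036, np.float64(57.9), np.float64(0.46), '') (0.0
[ 0.48064909  0.41745952 -0.30466051  0.00389245 -0.84717386  1.92273696]
```

```bash
python3 -m crank '[{"dx":-0.0024,"dy":0.0016,"dz":-0.0001,"twist":1.7,"grip":-1},{"dx":-0.0049,"dy":0.0032,"dz":-0.0001,"twist":3.4,"grip":-1},{"dx":-0.0074,"dy":0.0046,"dz":-0.0001,"twist":5,"grip":-1},{"dx":-0.0099,"dy":0.006,"dz":0,"twist":6.7,"grip":-1},{"dx":-0.0125,"dy":0.0072,"dz":0.0001,"twist":8.4,"grip":-1}]' && python3 ok.py 12.5 18 && python3 -m crank '[{"dx":-0.0026,"dy":0.0012,"dz":0.0001,"twist":1.7,"grip":-1},{"dx":-0.0053,"dy":0.0023,"dz":0.0003,"twist":3.4,"grip":-1},{"dx":-0.0081,"dy":0.0033,"dz":0.0004,"twist":5,"grip":-1},{"dx":-0.0108,"dy":0.0041,"dz":0.0005,"twist":6.7,"grip":-1},{"dx":-0.0136,"dy":0.0049,"dz":0.0006,"twist":8.4,"grip":-1}]' && python3 ok.py 12.5 18 && python3 -m crank '[{"dx":-0.0028,"dy":0.0007,"dz":0.0001,"twist":1.7,"grip":-1},{"dx":-0.0056,"dy":0.0013,"dz":0.0002,"twist":3.4,"grip":-1},{"dx":-0.0085,"dy":0.0018,"dz":0.0004,"twist":5,"grip":-1},{"dx":-0.0114,"dy":0.0022,"dz":0.0005,"twist":6.7,"grip":-1},{"dx":-0.0142,"dy":0.0025,"dz":0.0006,"twist":8.4,"grip":-1}]' && python3 ok.py 12.5 18 && python3 -m crank '[{"dx":-0.0029,"dy":0.0002,"dz":0.0001,"twist":1.7,"grip":-1},{"dx":-0.0058,"dy":0.0003,"dz":0.0003,"twist":3.4,"grip":-1},{"dx":-0.0087,"dy":0.0003,"dz":0.0004,"twist":5,"grip":-1},{"dx":-0.0116,"dy":0.0002,"dz":0.0005,"twist":6.7,"grip":-1},{"dx":-0.0145,"dy":0,"dz":0.0006,"twist":8.4,"grip":-1}]'; python3 rot.py side99 scene99| cut -c1-60
```

```text
t: 36.4
eef_pos: [0.6035, 0.1105, 0.0653]
ee_rot: [3.137, -0.001, 0.982]
force: [3.4, -7.5, 15.4]
width: 0.0008
gripper_force: 6.9
t: 36.82
eef_pos: [0.5906, 0.1159, 0.0661]
ee_rot: [3.136, -0.002, 1.129]
force: [4.5, -7.5, 13.4]
width: 0.0005
gripper_force: 6.7
t: 37.23
eef_pos: [0.5771, 0.1191, 0.0669]
ee_rot: [3.135, -0.003, 1.276]
force: [5.4, -5.6, 12.3]
width: 0.0006
gripper_force: 6.7
side99 (0.036, np.float64(12.4), np.float64(0.39), '') (0.03
scene99 (0.036, np.float64(69.2), np.float64(0.15), '') (0.0
```

```bash
python3 -m crank '[{"dx":-0.0029,"dy":0.0002,"dz":-0.0003,"twist":1.7,"grip":-1},{"dx":-0.0058,"dy":0.0003,"dz":-0.0005,"twist":3.4,"grip":-1},{"dx":-0.0087,"dy":0.0003,"dz":-0.0005,"twist":5,"grip":-1},{"dx":-0.0116,"dy":0.0002,"dz":-0.0004,"twist":6.7,"grip":-1},{"dx":-0.0145,"dy":0,"dz":-0.0003,"twist":8.4,"grip":-1}]' && python3 ok.py 12.5 18 && python3 -m crank '[{"dx":-0.0029,"dy":-0.0003,"dz":0.0001,"twist":1.7,"grip":-1},{"dx":-0.0058,"dy":-0.0007,"dz":0.0002,"twist":3.4,"grip":-1},{"dx":-0.0086,"dy":-0.0012,"dz":0.0002,"twist":5,"grip":-1},{"dx":-0.0114,"dy":-0.0018,"dz":0.0003,"twist":6.7,"grip":-1},{"dx":-0.0142,"dy":-0.0025,"dz":0.0004,"twist":8.4,"grip":-1}]'; python3 rot.py side99 scene99| cut -c1-60
```

```text
t: 37.75
eef_pos: [0.5635, 0.12, 0.0671]
ee_rot: [3.133, -0.003, 1.423]
force: [6.0, -3.8, 15.2]
width: 0.0004
gripper_force: 7.4
t: 38.17
eef_pos: [0.5499, 0.1185, 0.0677]
ee_rot: [3.131, -0.003, 1.57]
force: [6.2, 0.9, 15.6]
width: 0.0003
gripper_force: 7.6
side99 (0.036, np.float64(32.9), np.float64(0.88), '') (0.03
scene99 (0.036, np.float64(24.6), np.float64(0.25), '') (0.0
```

```bash
python3 -m crank '[{"dx":-0.0028,"dy":-0.0008,"dz":0.0001,"twist":1.7,"grip":-1},{"dx":-0.0055,"dy":-0.0017,"dz":0.0002,"twist":3.4,"grip":-1},{"dx":-0.0083,"dy":-0.0027,"dz":0.0003,"twist":5,"grip":-1},{"dx":-0.0109,"dy":-0.0038,"dz":0.0004,"twist":6.7,"grip":-1},{"dx":-0.0136,"dy":-0.0049,"dz":0.0005,"twist":8.4,"grip":-1}]' && python3 ok.py 12.5 18 && python3 -m crank '[{"dx":-0.0026,"dy":-0.0013,"dz":0.0001,"twist":1.7,"grip":-1},{"dx":-0.0052,"dy":-0.0026,"dz":0.0002,"twist":3.4,"grip":-1},{"dx":-0.0077,"dy":-0.0041,"dz":0.0003,"twist":5,"grip":-1},{"dx":-0.0101,"dy":-0.0056,"dz":0.0004,"twist":6.7,"grip":-1},{"dx":-0.0125,"dy":-0.0072,"dz":0.0005,"twist":8.4,"grip":-1}]'; python3 rot.py side0 side99 scene99| cut -c1-110;python3 -c "from station import arm;print(arm.get_state()['q'])"
```

```text
t: 38.68
eef_pos: [0.5365, 0.1146, 0.0683]
ee_rot: [3.13, -0.003, 1.716]
force: [5.2, 4.1, 14.9]
width: 0.0003
gripper_force: 8.0
t: 39.1
eef_pos: [0.5237, 0.108, 0.0686]
ee_rot: [3.13, -0.002, 1.863]
force: [2.4, 9.0, 17.8]
width: 0.0006
gripper_force: 8.6
side0 (0.036, np.float64(61.2), np.float64(0.91), '') (0.038, np.float64(60.9), np.float64(0.89), '') (0.04, n
side99 (0.036, np.float64(52.4), np.float64(0.86), '') (0.038, np.float64(53.0), np.float64(0.87), '') (0.04, 
scene99 (0.036, np.float64(53.0), np.float64(0.94), '') (0.038, np.float64(53.2), np.float64(0.92), '') (0.04,
[ 5.71098564e-01  2.83498794e-01 -5.08829721e-01  1.64606272e-03
 -7.67547533e-01  2.86088976e+00]
```

```bash
python3 -m crank '[{"dx":-0.0023,"dy":-0.0017,"dz":0.0003,"twist":1,"grip":-1},{"dx":-0.0046,"dy":-0.0035,"dz":0.0006,"twist":2,"grip":-1},{"dx":-0.0068,"dy":-0.0053,"dz":0.0008,"twist":3,"grip":-1},{"dx":-0.009,"dy":-0.0073,"dz":0.0009,"twist":4,"grip":-1},{"dx":-0.009,"dy":-0.0073,"dz":0.0009,"twist":4,"grip":-1}]'; python3 rot.py side0 side99 scene0 scene99| cut -c1-150
```

```text
t: 39.62
eef_pos: [0.5137, 0.0999, 0.0692]
ee_rot: [3.132, -0.001, 1.932]
force: [1.0, 6.9, 16.2]
width: 0.0007
gripper_force: 8.3
side0 (0.036, np.float64(61.2), np.float64(0.91), '') (0.038, np.float64(60.9), np.float64(0.89), '') (0.04, np.float64(60.7), np.float64(0.89), '') (
side99 (0.036, np.float64(61.7), np.float64(0.88), '') (0.038, np.float64(61.6), np.float64(0.86), '') (0.04, np.float64(61.3), np.float64(0.87), '') 
scene0 (0.036, np.float64(61.1), np.float64(0.94), '') (0.038, np.float64(61.6), np.float64(0.93), '') (0.04, np.float64(61.1), np.float64(0.92), '') 
scene99 (0.036, np.float64(60.5), np.float64(0.91), '') (0.038, np.float64(61.3), np.float64(0.92), '') (0.04, np.float64(60.9), np.float64(0.91), '')
```

The disc is back to its starting phase within 0.5°. I hold, lift off and check again.

```bash
python3 -m crank '[{"dx":0,"dy":0,"dz":0,"twist":0,"grip":-1},{"dx":0,"dy":0,"dz":0.003,"twist":0,"grip":-1},{"dx":0,"dy":0,"dz":0.012,"twist":0,"grip":-1},{"dx":0,"dy":0,"dz":0.03,"twist":0,"grip":-1},{"dx":0,"dy":0,"dz":0.06,"twist":0,"grip":-1}]'
python3 -m crank '[{"dx":0,"dy":0,"dz":0.03,"twist":0,"grip":-1},{"dx":0,"dy":0,"dz":0.06,"twist":0,"grip":-1},{"dx":0,"dy":0,"dz":0.08,"twist":0,"grip":-1},{"dx":0,"dy":0,"dz":0.08,"twist":0,"grip":-1},{"dx":0,"dy":0,"dz":0.08,"twist":0,"grip":-1}]'
python3 rot.py side99 scene99| cut -c1-150
python3 - <<'E'
from h import *
S=cam('scene');D=cam('side')
A={n:arm.grab_frame(n)[:,:,::-1].copy() for n in('side','scene')}
for n in A:
    o=cv2.imread(f'pics/{"side1" if n=="side" else "scene0"}.png');d=(cv2.absdiff(o,A[n]).max(2)>60).astype(np.uint8)
    d=cv2.morphologyEx(d,cv2.MORPH_OPEN,np.ones((3,3)));k,l,s,c=cv2.connectedComponentsWithStats(d)
    print(n,[tuple(int(v) for v in s[i]) for i in range(1,k) if s[i][4]>25])
E
```

```text
t: 40.13
eef_pos: [0.5072, 0.0961, 0.1242]
ee_rot: [-3.135, 0.001, 1.928]
force: [0.3, 0.3, 0.1]
width: 0.0002
gripper_force: 0.0
t: 40.55
eef_pos: [0.5095, 0.0973, 0.207]
ee_rot: [3.14, -0.001, 1.928]
force: [-0.4, 0.1, -0.3]
width: 0.0003
gripper_force: 0.0
side99 (0.036, np.float64(61.8), np.float64(0.91), '') (0.038, np.float64(61.3), np.float64(0.89), '') (0.04, np.float64(60.6), np.float64(0.84), '') 
scene99 (0.036, np.float64(62.6), np.float64(0.95), '') (0.038, np.float64(61.6), np.float64(0.93), '') (0.04, np.float64(60.6), np.float64(0.78), '')
side [(265, 32, 73, 57, 3289), (449, 41, 75, 25, 1056), (0, 42, 6, 6, 32), (456, 78, 30, 16, 140), (370, 81, 165, 198, 15413), (269, 82, 66, 16, 378), (487, 91, 10, 5, 39), (0, 93, 15, 16, 173), (239, 96, 127, 116, 6234), (518, 100, 17, 20, 152), (271, 106, 9, 6, 41), (283, 116, 8, 7, 32), (0, 123, 36, 176, 4431), (88, 227, 200, 122, 9093), (286, 231, 42, 33, 523), (304, 294, 61, 27, 1023), (43, 306, 38, 18, 434), (111, 321, 183, 48, 4018), (279, 324, 10, 14, 83), (302, 341, 62, 51, 1490), (338, 347, 15, 4, 51), (394, 361, 7, 7, 36), (411, 361, 25, 28, 532), (379, 363, 10, 11, 67), (368, 364, 37, 48, 737), (35, 369, 6, 8, 35), (399, 370, 8, 13, 52), (65, 372, 54, 69, 719), (9, 454, 19, 12, 91)]
scene [(609, 68, 31, 21, 423), (302, 81, 15, 40, 332), (558, 115, 43, 40, 778), (309, 151, 47, 57, 2002), (515, 193, 32, 15, 347), (319, 214, 14, 5, 51), (319, 215, 31, 18, 243), (250, 220, 11, 18, 146), (153, 236, 12, 14, 128)]
```

The disc phase is back at 61° (rotor ≈ one full turn, notch over the socket). In the scene view only the pin and arm/shadow regions differ. Handing in.

```bash
python3 -c "
from station import arm
print(arm.job_done())"
```

```text
the job is handed in; nothing more can be done
None
```

The job is handed in at about 41 s: the locking pin stands in the wooden block, and the disc was dragged one full turn anticlockwise at mostly 13–17 N (briefly 10 N at the start, 17.8 N at most) and rests with its notch over the socket to about 1°.

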